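# Wind the cup rest up flush with the deck

### The arm

A 7-joint arm with a two-finger parallel gripper is mounted at the origin on the work surface. World frame = base frame: x ahead of the robot, y to its left, z up, the work surface at z = 0. Lengths are in m, angles in rad, forces in N, time in s.
With the tool pointing down it reaches from about 0.4 to 0.85 m from the base axis. Payload 10.4 kg.
Tool frame: the origin (TCP) lies between the finger pads; the fingertips stand tip_extent ahead of it and the grasp point (between the pads) lies 2 mm behind it (tip_extent is the distance from the TCP to the fingertips, in m); z points along the fingers, y is the direction in which the jaws open and shut (so a half turn about z gives the same grasp; the last joint's range is limited). The gripper opens to 87 mm and grips with 3 to 60 N. Pads are 19 mm wide; open, the fingers measure 117 mm over their backs; the gripper's body (75 mm by 190 mm) begins 51 mm behind the grasp point.
Start: joints at [-1.159, 0.332, -0.065, 1.46, 0.022, 1.35, -0.088], TCP at [0.263, 0.567, 0.24] pointing down, gripper open.
Joint ranges: [-2.6, 2.6], [-0.5, 2.12], [-1.47, 1.34], [0.16, 2.42], [-1.27, 4.41], [0.06, 2.06], [-2.6, 2.6]. Speed limits (rad/s): [2.22, 2.22, 2.79, 2.79, 3.14, 3.14, 3.14].

### API

Orientations are given as a unit quaternion [x, y, z, w].
In Python, from bench import read_state, camera, camera_params, close_job, tip_extent gives the robot as it stands. The module is installed in compiled form; this text tells all that it offers.
- The arm moves only by the tool send_rows, never from a script. Its argument "steps" is a list of rows, each a list of 7 numbers: the turn, a rotation vector about the tool's x, y, z in degrees, then the shift along the tool's x, y, z in m, then the gripper's target within -1 to 1 (shut at 1, half-way at 0, fully open at -1). In form: [[ax, ay, az, x, y, z, jaw], ...]. A call has exactly 10 rows; each row shifts and turns the pose as measured when the row begins, along the tool's axes as they then stand; what a row does not reach is not made up. A row lasts 1/10 s, in which the tool goes at most 50 mm and 8.59 degrees, less where a joint would pass 70% of its speed; a pose out of reach is approached as far as the arm can. A call with a gripper value outside its range is refused whole. The fingers move at their own pace and stop on an object; "force" is the grip in N (left out, the last holds). Time passes only in rows, so rows that do not move let the fingers close, or fill a call up. It gives the time, the measured TCP pose, the force and the opening at its end, in the units of the state.
- read_state(): the state, without advancing time (a new reading comes with each control period).
- camera(name): name is "side" or "top"; returns (picture, depth): 400x640x3 uint8, blue, green, red; 400x640 float32, m along the optical axis (not along the pixel's ray), 0 where there is no reading.
- camera_params(name): a dict with "camera_matrix" (3x3 intrinsics, pixels), "dist" ([k1, k2, p1, p2, k3] as OpenCV has them; the pictures are not rectified), "world_from_camera" (4x4, takes a point from camera to world coordinates). Camera axes: x right, y down, z forward; pixel columns grow to the right and rows downward; lengths in m; the calibration is good to about 2 mm. A picture is of the moment at which its call begins. camera_params takes no time and is no camera call.
- close_job(): hands the job in, once; it reports no verdict.
The state is a dict: "time": time; "joint_positions": joint angles; "joint_vel": joint speeds; "joint_torque": joint torques, N m; "ee_pos": TCP position; "eef_rot": TCP orientation; "ft_force": force on the tool from outside, world axes, zero at the start; "torque": the same for the moment, N m; "width": finger opening in m.
Only numpy, scipy, OpenCV 4.12 (cv2) and the standard library are available. Lean on these libraries where they do the work, as an engineer would, in place of code of your own. Each camera call takes 0.05 s, during which the arm holds its last target.

### The job

Take the loose hand crank, fit it fully home on the square shaft of the steel cup lift (the shaft may stand at any angle, so feel gently for where the crank drops on), and wind it clockwise, seen from above, round and round until the sunken cup rest is up against its top stop, flush with the deck. Do not force the crank when fitting or at the stop, leave it sitting on the shaft, let go, and leave the other things on the counter where they are.

Things in the scene. Friction and masses are not known exactly. Their poses are not given: they have to be found in the camera images.
- cup_lift: Low steel box fixed to the counter, 160 mm (x) by 300 mm (y), 70 mm high: the cup lift. Origin: on the counter, straight under the axis of its upright shaft; the box reaches from 65 mm on the -y side of that axis to 235 mm on the +y side, and 80 mm either way in x. The well with the cup rest is in its +y half. Nothing but the shaft stands above the deck.
- shaft_foot (a point): On the shaft's axis, at the top of its round collar (52 mm across), 74 mm above the counter: here the hub's underside rests when fully home. From it the square shaft, 16 mm across, stands up 22 mm, its top 2 mm bevelled to 13.6 mm. The axes given are those of the fixed box: the shaft's own angle differs at every start and is not given.
- deck (a point): Centre of the well's mouth, level with the deck, 70 mm above the counter, 148 mm from the shaft axis along the box's +y.
- rest_top (a point): Centre of the top of the cup rest, a dark steel grille plate 120 mm square in the well; it rises with the winding and is level with deck at the top stop. It starts 34 to 40 mm below.
- cup_rest (a joint): Height of the cup rest over its lowest place, m: 0.0009 to 0.0057 at the start, 0.0405 at the top stop. It is driven by the shaft, 0.003 m per rad (19 mm a circle) clockwise seen from above; 1.8 to 2.2 full circles are needed, then the shaft stops dead. The shaft turns stiffly (0.1 N m) and does not run back. Turned the other way it soon meets the bottom stop.
- crank: Loose steel hand crank, about 0.4 kg, standing on its hub, a square block 38 by 38 mm, 40 mm high. Origin: centre of the hub's underside, z up. The arm, 16 mm wide, 9 mm thick, leaves the hub's top (upper face 40 mm above the origin) along +x and carries an upright knob 70 mm from the hub's axis. Grip the hub by its free +y and -y faces. Its centre of mass is some 10 mm towards the knob.
- socket (a point): Centre of the mouth of the square socket in the hub's underside (the crank's origin). The socket is 17.6 mm across, 27 mm deep, open downwards, its sides parallel to the crank's x and y.
- knob_mid (a point): Middle of the knob, 70 mm along the crank's +x, 59 mm above its origin. The knob is upright, wooden, 22 mm across, 35 mm tall (41.5 to 76.5 mm above the crank's origin), and spins freely on the arm, so the hand need not turn while winding. Winding takes 2 N there; over 20 N against a stop would strain the shaft.
- espresso_cup: Small white cup, 64 mm across, 55 mm high; leave alone.
- tamper: Steel hand tamper, 58 mm across, 90 mm high; leave alone.
- milk_jug: Steel milk jug, 84 mm across, 100 mm high; leave alone.
- dosing_ring: Aluminium ring, 66 mm across, 22 mm high; leave alone.
- saucer: White saucer, 120 mm across, 16 mm high; leave alone.
- filter_holder: Filter holder lying flat, 72 mm bowl, black handle to its -x, 160 mm long; leave alone.
- spoon: Spoon lying flat; leave alone.
Mind the look-alikes: they are no part of the job. There is more than one size of the crank; the one meant has the size given above.

How it is judged:
On the way, in this order (a step that is already met when the one before it is completed fails the run):
1. the crank is fitted fully home on the square shaft, with the cup rest still low (horizontal distance between socket and shaft_foot below 0.004 m and z of socket in the frame of shaft_foot between -0.004 and 0.004 m and angle between crank's own z axis and vertical below 0.08 rad and value of joint cup_rest below 0.02 m), for 0.2 s.
2. the cup rest is wound up to its top stop with the crank on the shaft (value of joint cup_rest above 0.0385 m and horizontal distance between socket and shaft_foot below 0.004 m and z of socket in the frame of shaft_foot between -0.004 and 0.004 m and angle between crank's own z axis and vertical below 0.08 rad), for 0.2 s.
At the end, for the whole second after the job is handed in: The cup rest is at its top stop (within 2 mm), and the crank sits fully home on the shaft (within 4 mm, upright within 0.08 rad), at rest (all of step 2 and linear speed of crank below 0.01 m/s); the robot touches nothing.
It fails at once if the crank is forced while being fitted (contact over 80 N between crank and lift while not yet down) (contact force between crank and cup_lift above 80 N and z of socket in the frame of shaft_foot above 0.003 m).
It fails at once if the crank is forced on the shaft (contacts between crank and lift over 250 N in sum, as some 30 N at the knob against the stop would give) (contact force between crank and cup_lift above 250 N).
It fails at once if a bystander on the counter is disturbed (moved over 30 mm) (distance of any of espresso_cup, tamper, milk_jug, dosing_ring, saucer, filter_holder, spoon from where it was at the start of the episode above 0.03 m).
It also fails if it takes over 72 s, if anything falls off the work surface, if the arm or the gripper's body presses on something with over 40 N, if the wrist force passes 120 N, or if a joint passes its speed limit or range.

## Working session

There is one attempt and no reset: what is moved stays moved. The work goes in short steps, Python scripts to look and compute and a tool call to move; the robot and the scene stay as the last step left them, time stands still between calls to the robot, and variables do not carry over. Pictures are saved under pics/ and viewed, and the job is handed in when it is done.

Besides the shell and the picture viewer there is one more tool, called after ">>>" as name(argument=value, ...), one argument or row to a line, values as JSON. send_rows: Moves the arm, as the interface text tells. Its arguments: {"type":"object","properties":{"steps":{"type":"array"},"force":{"type":"number"}},"required":["steps"]}

```bash
mkdir -p pics; ls; python3 - <<'E'
from bench import *
import cv2,numpy as np
print(read_state(), tip_extent if not callable(tip_extent) else tip_extent())
for n in("top","side"):
    p,d=camera(n); cv2.imwrite(f"pics/{n}0.png",p); np.save(f"pics/{n}0.npy",d)
    print(n,camera_params(n))
E
```

```text
pics
{'time': 0.0, 'joint_positions': array([-1.1585912 ,  0.33286046, -0.06473676,  1.46097837,  0.02160083,
        1.34988874, -0.0884836 ]), 'joint_vel': array([ 8.62448235e-04,  1.22388235e-03, -8.44741418e-04,  9.72780844e-04,
       -3.63606824e-04,  1.63731008e-03,  2.02091366e-05]), 'joint_torque': array([ 3.73886223e-04, -6.23253107e+01,  2.51035870e-02, -3.89888620e+01,
       -6.12143450e-02,  3.98853596e-02,  6.53914367e-05]), 'ee_pos': array([0.26309752, 0.56650956, 0.23874345]), 'eef_rot': array([ 2.15658312e-01,  9.76468625e-01, -7.08203819e-04, -1.27274793e-04]), 'ft_force': array([-0.33777057, -0.6169916 ,  0.45406001]), 'torque': array([-0.01824694, -0.05493538, -0.02529217]), 'width': 0.08694840241142385} 0.017
top {'camera_matrix': array([[400.42170096,   0.        , 323.16401489],
       [  0.        , 400.42170096, 205.29972134],
       [  0.        ,   0.        ,   1.        ]]), 'dist': array([-0.08195224,  0.        ,  0.        ,  0.        ,  0.        ]), 'world_from_camera': array([[-0.01364796, -0.99187319,  0.12649627,  0.29629436],
       [-0.99975147,  0.01576644,  0.01576131, -0.04888802],
       [-0.01762761, -0.12624972, -0.99184186,  1.42197639],
       [ 0.        ,  0.        ,  0.        ,  1.        ]])}
side {'camera_matrix': array([[503.10813924,   0.        , 318.14259059],
       [  0.        , 503.10813924, 209.34426612],
       [  0.        ,   0.        ,   1.        ]]), 'dist': array([-0.11510346,  0.        ,  0.        ,  0.        ,  0.        ]), 'world_from_camera': array([[ 0.78968586, -0.43418092,  0.43345493, -0.21027043],
       [-0.61327378, -0.53898089,  0.57740355, -0.93280812],
       [-0.01707368, -0.72179396, -0.69189737,  1.14483498],
       [ 0.        ,  0.        ,  0.        ,  1.        ]])}
```

View pics/top0.png

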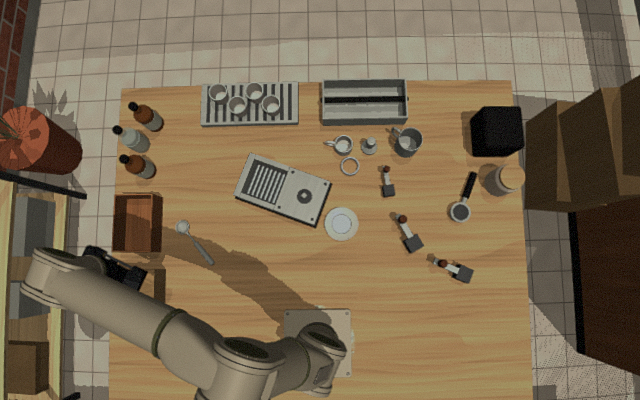

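View pics/side0.png

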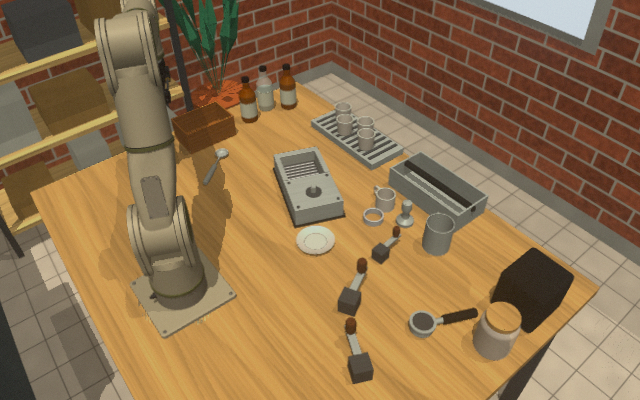

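The top view shows the lift (283,190) with its shaft collar at about (305,197). There are three cranks, with hubs at about (389,190), (413,243) and (462,273). I'll zoom in and measure them.

```bash
cat > h.py <<'E'
from bench import *
import cv2,numpy as np
def ray(n,uv):
    P=camera_params(n); T=P["world_from_camera"]
    uv=np.array(uv,float).reshape(-1,1,2)
    q=cv2.undistortPoints(uv,P["camera_matrix"],P["dist"]).reshape(-1,2)
    d=np.c_[q,np.ones(len(q))]@T[:3,:3].T
    return T[:3,3],d
def onplane(n,uv,z):
    o,d=ray(n,uv); return o+d*((z-o[2])/d[:,2])[:,None]
def cloud(n,D):
    h,w=D.shape; uu,vv=np.meshgrid(np.arange(w),np.arange(h))
    o,d=ray(n,np.stack([uu,vv],-1).reshape(-1,2)); 
    return (o+d*D.reshape(-1,1)).reshape(h,w,3)
E
python3 - <<'E'
from h import *
for n,rois in(("top",[(375,155,100,75),(390,205,100,75),(230,145,110,90)]),("side",[(330,215,80,60),(330,250,80,60),(330,310,80,80),(265,140,90,90)])):
    im=cv2.imread(f"pics/{n}0.png"); 
    tiles=[cv2.resize(im[y:y+h,x:x+w],(390,290),interpolation=cv2.INTER_CUBIC) for x,y,w,h in rois]
    if n=="top": tiles.append(cv2.resize(im[245:295,420:485],(390,290),interpolation=cv2.INTER_CUBIC))
    cv2.imwrite(f"pics/z_{n}.png",np.vstack([np.hstack(tiles[:2]),np.hstack(tiles[2:])]))
    C=cloud(n,np.load(f"pics/{n}0.npy"))
    pts={"top":[(389,190),(387,172),(413,243),(402,217),(462,273),(441,263),(305,197),(265,180),(290,200)],"side":[(380,252),(396,231),(348,300),(361,264),(360,367),(351,325),(313,188)]}[n]
    for u,v in pts: print(n,u,v,C[v,u].round(3))
E
```

```text
top 389 190 [ 0.523 -0.258  0.04 ]
top 387 172 [ 0.584 -0.251  0.056]
top 413 243 [ 0.336 -0.332  0.053]
top 402 217 [ 0.421 -0.288  0.103]
top 462 273 [ 0.232 -0.496  0.052]
top 441 263 [ 0.268 -0.413  0.095]
top 305 197 [0.494 0.033 0.097]
top 265 180 [0.568 0.178 0.03 ]
top 290 200 [0.488 0.085 0.075]
side 380 252 [ 0.511 -0.267  0.041]
side 396 231 [ 0.585 -0.254  0.071]
side 348 300 [ 0.322 -0.345  0.053]
side 361 264 [ 0.406 -0.299  0.096]
side 360 367 [ 0.219 -0.512  0.052]
side 351 325 [ 0.259 -0.43   0.096]
side 313 188 [0.495 0.031 0.095]
```

View pics/z_top.png

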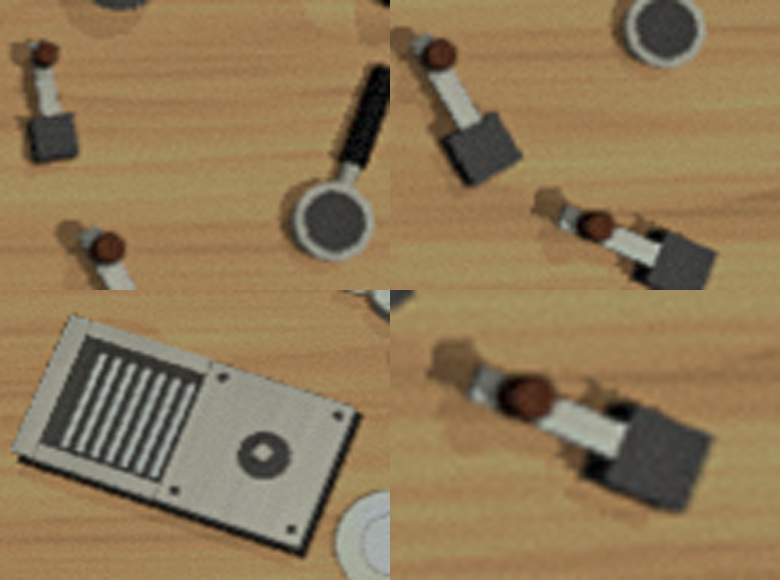

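View pics/z_side.png

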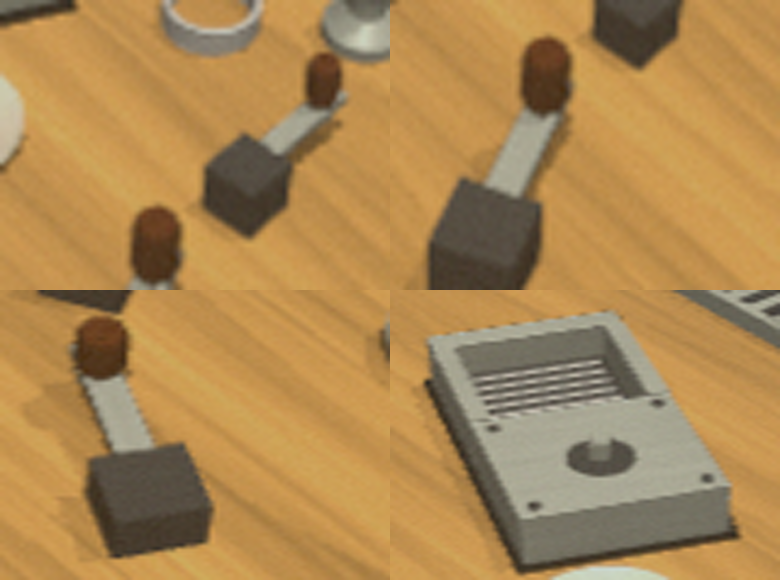

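The small crank near (389,190) has its hub top at z=0.040, so it's the right one; the other two are at 0.053. Next I'll measure the crank and shaft precisely.

```bash
cat > m.py <<'E'
from h import *
def run(tag):
  for n in("top","side"):
    im=cv2.imread(f"pics/{n}{tag}.png"); C=cloud(n,np.load(f"pics/{n}{tag}.npy"))
    hsv=cv2.cvtColor(im,cv2.COLOR_BGR2HSV)
    # hub top: dark unsaturated
    r=(np.hypot(C[...,0]-.522,C[...,1]+.258)<.12)&(np.abs(C[...,1]+.258)<.06)
    hub=r&(hsv[...,1]<90)&(hsv[...,2]<110)&(C[...,2]>.036)&(C[...,2]<.046)
    arm=r&(hsv[...,1]<90)&(hsv[...,2]>115)&(C[...,2]>.03)&(C[...,2]<.06)
    knob=r&(hsv[...,1]>110)&(hsv[...,2]<120)&(C[...,2]>.045)
    for nm,m in(("hub",hub),("arm",arm),("knob",knob)):
        v,u=np.nonzero(m)
        if len(u)<3: print(n,nm,len(u));continue
        P=onplane(n,np.c_[u,v],.040) if nm!="knob" else C[m]
        rc=cv2.minAreaRect((P[:,:2]*1000).astype(np.float32))
        print(n,nm,len(u),"mean",P.mean(0).round(4),"rect",np.round(rc[0],1),np.round(rc[1],1),round(rc[2],1),"z",np.percentile(C[m][:,2],[5,50,95]).round(3))
    # collar
    r=np.hypot(C[...,0]-.494,C[...,1]-.033)<.04
    col=r&(hsv[...,2]<100)&(C[...,2]>.06)
    v,u=np.nonzero(col); P=onplane(n,np.c_[u,v],.074)
    c,R=cv2.minEnclosingCircle((P[:,:2]*1000).astype(np.float32)); e=cv2.fitEllipse(cv2.convexHull((P[:,:2]*1000).astype(np.float32)))
    print(n,"collar",len(u),np.round(c,1),round(R,1),np.round(e[0],1),np.round(e[1],1))
    sh=r&(hsv[...,2]>120)&(C[...,2]>.088)
    v,u=np.nonzero(sh); P=onplane(n,np.c_[u,v],.096)
    rc=cv2.minAreaRect((P[:,:2]*1000).astype(np.float32)); print(n,"shaft",len(u),P.mean(0).round(4),np.round(rc[0],1),np.round(rc[1],1),round(rc[2],1))
    # box deck outline
    dk=(np.hypot(C[...,0]-.52,C[...,1]-.1)<.25)&(C[...,2]>.06)&(C[...,2]<.1)&(hsv[...,1]<60)&(C[...,1]>-.06)
    dk=cv2.morphologyEx(dk.astype(np.uint8),cv2.MORPH_OPEN,np.ones((3,3)))
    cs=max(cv2.findContours(dk,0,cv2.CHAIN_APPROX_NONE)[0],key=cv2.contourArea).reshape(-1,2)
    P=onplane(n,cs,.07); rc=cv2.minAreaRect((P[:,:2]*1000).astype(np.float32)); print(n,"box",np.round(rc[0],1),np.round(rc[1],1),round(rc[2],1))
if __name__=="__main__": run("0")
E
python3 m.py
```

```text
top hub 105 mean [ 0.5264 -0.2562  0.04  ] rect [ 554.8 -250.5] [101.5  35. ] 12.0 z [0.037 0.04  0.044]
top arm 46 mean [ 0.5581 -0.253   0.04  ] rect [ 522.1 -262. ] [178.9  15.3] 15.4 z [0.035 0.04  0.046]
top knob 75 mean [ 0.475  -0.2749  0.0888] rect [ 503.5 -267. ] [199.   28.8] 15.8 z [0.068 0.096 0.103]
top collar 149 [501.5  37.4] 24.9 [501.6  37.5] [48.9 49.2]
top shaft 17 [0.5013 0.0372 0.096 ] [501.3  37.7] [12.1 11.9] 44.1
top box [531.7 115.6] [301.1 161. ] 68.9
side hub 118 mean [ 0.5238 -0.2589  0.04  ] rect [ 545.8 -254.2] [91.9 36.5] 11.4 z [0.037 0.04  0.042]
side arm 75 mean [ 0.5598 -0.2542  0.04  ] rect [ 511.1 -265.9] [196.2  20.5] 13.5 z [0.035 0.04  0.044]
side knob 116 mean [ 0.5121 -0.271   0.0771] rect [ 504.9 -269.5] [199.4  25.7] 16.2 z [0.051 0.075 0.1  ]
side collar 98 [498.6  34.9] 25.3 [498.2  36. ] [46.6 50.7]
side shaft 19 [0.4988 0.0352 0.096 ] [499.3  34.3] [14.4 15.7] 51.0
side box [527.1 110.9] [309.4 159.4] 68.5
```

```bash
python3 - <<'E'
from h import *
K=[]
for n in("top","side"):
    im=cv2.imread(f"pics/{n}0.png"); C=cloud(n,np.load(f"pics/{n}0.npy")); hsv=cv2.cvtColor(im,cv2.COLOR_BGR2HSV)
    dx,dy=C[...,0]-.522,C[...,1]+.258
    hub=(np.hypot(dx,dy)<.035)&(hsv[...,1]<100)&(hsv[...,2]<110)&(C[...,2]>.0365)&(C[...,2]<.046)
    hub=max(([*cv2.connectedComponents(hub.astype(np.uint8))[1:2]]),key=len)
    l=hub; k=np.argmax(np.bincount(l.ravel())[1:])+1; m=l==k
    v,u=np.nonzero(m); P=onplane(n,np.c_[u,v],.04)
    rc=cv2.minAreaRect((P[:,:2]*1000).astype(np.float32)); print(n,"hub",len(u),P.mean(0).round(4),np.round(rc[0],1),np.round(rc[1],1),round(rc[2],1))
    arm=(np.hypot(dx-.035,dy-.005)<.03)&(hsv[...,1]<90)&(hsv[...,2]>115)&(C[...,2]>.03)&(C[...,2]<.06)
    v,u=np.nonzero(arm); P=onplane(n,np.c_[u,v],.04); f=cv2.fitLine((P[:,:2]*1000).astype(np.float32),cv2.DIST_HUBER,0,.01,.01).ravel()
    print(n,"arm",len(u),P.mean(0).round(4),np.degrees(np.arctan2(f[1],f[0])))
    kn=(np.hypot(dx-.07,dy-.01)<.035)&(hsv[...,1]>110)&(hsv[...,2]<110)&(C[...,2]>.03)
    v,u=np.nonzero(kn); print(n,"knob",len(u),C[kn].mean(0).round(4),np.percentile(C[kn][:,2],[5,50,95]).round(3),u.mean(),v.mean()); K.append((u.mean(),v.mean()))
    print("knob top-plane", onplane(n,[K[-1]],.0765).round(4),onplane(n,[K[-1]],.06).round(4))
E
```

```text
top hub 101 [ 0.5239 -0.2567  0.04  ] [ 523.7 -256.8] [38.  35.1] 10.5
top arm 43 [ 0.5624 -0.2515  0.04  ] 7.6029596
top knob 25 [ 0.592  -0.2461  0.0737] [0.065 0.075 0.08 ] 386.32 168.56
knob top-plane [[ 0.5914 -0.2457  0.0765]] [[ 0.595  -0.2481  0.06  ]]
side hub 113 [ 0.5214 -0.2591  0.04  ] [ 521.  -258.9] [39.3 38.2] 7.4
side arm 64 [ 0.5619 -0.2525  0.04  ] 11.201926
side knob 62 [ 0.5879 -0.2509  0.0652] [0.05  0.067 0.078] 395.9193548387097 231.33870967741936
knob top-plane [[ 0.5795 -0.258   0.0765]] [[ 0.5917 -0.2476  0.06  ]]
```

```bash
cat >> h.py <<'E'
from scipy.spatial.transform import Rotation as Ro
def pose():
    s=read_state(); R=Ro.from_quat(s["eef_rot"]).as_matrix(); a=np.degrees(np.arctan2(R[1,0],R[0,0])); return s,R,a
def rows(path,jaw,a0=None,p0=None):
    """path: list of (x,y,z,a deg); rows from measured pose"""
    s,R,a=pose(); p=np.array(s["ee_pos"]) if p0 is None else np.array(p0)
    if a0 is not None:a=a0
    out=[]
    for x,y,z,an in path:
        d=np.array([x,y,z])-p; c,sn=np.cos(np.radians(a)),np.sin(np.radians(a))
        t=(an-a+180)%360-180
        out.append([0,0,round(-t,1)+0.,round(d[0]*c+d[1]*sn,4),round(d[0]*sn-d[1]*c,4),round(-d[2],4),jaw])
        p=np.array([x,y,z]);a=an
    for i in range(0,len(out),10): print(str([[float(f"{v:.4g}") for v in r] for r in out[i:i+10]]).replace(".0,",",").replace(" ",""))
    return out
def st():
    s,R,a=pose(); print("t",round(s["time"],2),"p",s["ee_pos"].round(4),"a",round(a,2),"tilt",np.degrees(np.arccos(-R[2,2])).round(2),"F",s["ft_force"].round(1),"w",round(s["width"],4))
E
python3 - <<'E'
from h import *
st()
s,R,a=pose();p=s["ee_pos"]
r0,t0=np.hypot(p[0],p[1]),np.arctan2(p[1],p[0]); g=np.array([.5225,-.258]); r1,t1=np.hypot(*g),np.arctan2(g[1],g[0])
print(r0,t0,r1,t1)
N=20;P=[]
for i in range(1,N+1):
    f=i/N;r=r0+(r1-r0)*f;t=t0+(t1-t0)*f;P.append((r*np.cos(t),r*np.sin(t),p[2]+(.17-p[2])*max(0,f*2-1),a+(8.5-a)*f))
rows(P,-1)
E
```

```text
t 0.1 p [0.2631 0.5666 0.2389] a 155.09 tilt 0.07 F [ 0.7 -0.5 -0.9] w 0.0865
0.6246902558786404 1.136034583632169 0.5827265653803677 -0.4586591622753452
[[0,0,7.3,-0.0496,-0.0041,-0,-1.0],[0,0,7.3,-0.0496,-0.0017,-0,-1.0],[0,0,7.3,-0.0494,0.0007,-0,-1.0],[0,0,7.3,-0.0492,0.0031,-0,-1.0],[0,0,7.3,-0.0488,0.0054,-0,-1.0],[0,0,7.3,-0.0483,0.0077,-0,-1.0],[0,0,7.3,-0.0477,0.01,-0,-1.0],[0,0,7.3,-0.047,0.0122,-0,-1.0],[0,0,7.3,-0.0462,0.0144,-0,-1.0],[0,0,7.3,-0.0453,0.0166,-0,-1.0]]
[[0,0,7.3,-0.0443,0.0187,0.0069,-1.0],[0,0,7.3,-0.0432,0.0207,0.0069,-1.0],[0,0,7.3,-0.042,0.0227,0.0069,-1.0],[0,0,7.3,-0.0408,0.0246,0.0069,-1.0],[0,0,7.3,-0.0394,0.0264,0.0069,-1.0],[0,0,7.3,-0.0379,0.0282,0.0069,-1.0],[0,0,7.3,-0.0364,0.0298,0.0069,-1.0],[0,0,7.3,-0.0348,0.0314,0.0069,-1.0],[0,0,7.3,-0.0331,0.033,0.0069,-1.0],[0,0,7.3,-0.0314,0.0344,0.0069,-1.0]]
```

>>> send_rows(
  steps=[
    [0,0,7.3,-0.049,-0.004,0,-1],
    [0,0,7.3,-0.049,-0.002,0,-1],
    [0,0,7.3,-0.049,0.001,0,-1],
    [0,0,7.3,-0.049,0.003,0,-1],
    [0,0,7.3,-0.049,0.005,0,-1],
    [0,0,7.3,-0.048,0.008,0,-1],
    [0,0,7.3,-0.048,0.01,0,-1],
    [0,0,7.3,-0.047,0.012,0,-1],
    [0,0,7.3,-0.046,0.014,0,-1],
    [0,0,7.3,-0.045,0.017,0,-1],
  ],
)

```text
time: 1.1
ee_pos: [0.5646, 0.1951, 0.2329]
eef_rot: [0.765, 0.644, -0.004, -0.001]
ft_force: [0.2, 0.9, -1.2]
width: 0.0869
```

```bash
cat > go.py <<'E'
from h import *
import sys
x,y,z,a,jaw,N=map(float,sys.argv[1:7]);N=int(N)
st()
s,R,a0=pose();p=s["ee_pos"]
da=(a-a0+180)%360-180
g=np.array([x,y]);r0,t0,r1,t1=np.hypot(p[0],p[1]),np.arctan2(p[1],p[0]),np.hypot(*g),np.arctan2(y,x)
P=[]
for i in range(1,N+1):
    f=i/N;r=r0+(r1-r0)*f;t=t0+(t1-t0)*f;P.append((r*np.cos(t),r*np.sin(t),p[2]+(z-p[2])*f,a0+da*f))
rows(P,jaw)
E
python3 go.py .5225 -.258 .17 8.5 -1 10
```

```text
t 1.1 p [0.5646 0.1951 0.2329] a 80.21 tilt 0.53 F [ 0.2  0.9 -1.2] w 0.0869
[[0,0,7.2,-0.0429,0.0198,0.0063,-1.0],[0,0,7.2,-0.0418,0.0217,0.0063,-1.0],[0,0,7.2,-0.0407,0.0236,0.0063,-1.0],[0,0,7.2,-0.0394,0.0253,0.0063,-1.0],[0,0,7.2,-0.0381,0.027,0.0063,-1.0],[0,0,7.2,-0.0368,0.0287,0.0063,-1.0],[0,0,7.2,-0.0353,0.0303,0.0063,-1.0],[0,0,7.2,-0.0338,0.0318,0.0063,-1.0],[0,0,7.2,-0.0322,0.0332,0.0063,-1.0],[0,0,7.2,-0.0306,0.0346,0.0063,-1.0]]
```

Tracking is good.

>>> send_rows(
  steps=[
    [0,0,7.2,-0.043,0.02,0.006,-1],
    [0,0,7.2,-0.042,0.022,0.006,-1],
    [0,0,7.2,-0.041,0.024,0.006,-1],
    [0,0,7.2,-0.039,0.025,0.006,-1],
    [0,0,7.2,-0.038,0.027,0.006,-1],
    [0,0,7.2,-0.037,0.029,0.006,-1],
    [0,0,7.2,-0.035,0.03,0.006,-1],
    [0,0,7.2,-0.034,0.032,0.006,-1],
    [0,0,7.2,-0.032,0.033,0.006,-1],
    [0,0,7.2,-0.031,0.035,0.006,-1],
  ],
)

```text
time: 2.1
ee_pos: [0.5081, -0.2748, 0.1712]
eef_rot: [0.999, 0.045, -0.005, 0.002]
ft_force: [0.9, -0.8, -0.4]
width: 0.0871
```

```bash
python3 go.py .5225 -.258 .09 8.5 -1 10
```

```text
t 2.1 p [ 0.5081 -0.2748  0.1712] a 5.14 tilt 0.62 F [ 0.9 -0.8 -0.4] w 0.0871
[[0,0,-0.3,0.0016,-0.0015,0.0081,-1.0],[0,0,-0.3,0.0016,-0.0015,0.0081,-1.0],[0,0,-0.3,0.0016,-0.0015,0.0081,-1.0],[0,0,-0.3,0.0016,-0.0015,0.0081,-1.0],[0,0,-0.3,0.0016,-0.0015,0.0081,-1.0],[0,0,-0.3,0.0016,-0.0015,0.0081,-1.0],[0,0,-0.3,0.0016,-0.0015,0.0081,-1.0],[0,0,-0.3,0.0016,-0.0015,0.0081,-1.0],[0,0,-0.3,0.0016,-0.0015,0.0081,-1.0],[0,0,-0.3,0.0016,-0.0015,0.0081,-1.0]]
```

```bash
cat >> h.py <<'E'
def rv(a):
    s,R,_=pose(); c,sn=np.cos(np.radians(a)),np.sin(np.radians(a))
    D=np.array([[c,sn,0],[sn,-c,0],[0,0,-1.]]); return np.degrees(Ro.from_matrix(R.T@D).as_rotvec())
def delta(x,y,z,a):
    st(); s,R,_=pose(); print("turn",rv(a).round(2),"shift",(R.T@(np.array([x,y,z])-s["ee_pos"])).round(4))
E
cat > d.py <<'E'
from h import *
import sys
delta(*map(float,sys.argv[1:5]))
E
python3 d.py .5225 -.258 .09 8.5
```

```text
t 2.1 p [ 0.5081 -0.2748  0.1712] a 5.14 tilt 0.62 F [ 0.9 -0.8 -0.4] w 0.0871
turn [ 0.22  0.58 -3.36] shift [ 0.0166 -0.0157  0.081 ]
```

>>> send_rows(
  steps=[
    [0.2,0.6,-1.7,0.008,-0.008,0,-1],
    [0,0,-1.7,0.008,-0.008,0,-1],
    [0,0,0,0,0,0.02,-1],
    [0,0,0,0,0,0.02,-1],
    [0,0,0,0,0,0.02,-1],
    [0,0,0,0,0,0.02,-1],
    [0,0,0,0,0,0,-1],
    [0,0,0,0,0,0,-1],
    [0,0,0,0,0,0,-1],
    [0,0,0,0,0,0,-1],
  ],
)

```text
time: 3.1
ee_pos: [0.523, -0.2564, 0.0893]
eef_rot: [0.997, 0.077, -0.001, 0.0]
ft_force: [-0.7, 0.4, 0.5]
width: 0.087
```

```bash
python3 d.py .5225 -.258 .028 8.5; python3 - <<'E'
from h import *
for n in("top","side"):
    p,d=camera(n); cv2.imwrite(f"pics/{n}1.png",p); np.save(f"pics/{n}1.npy",d)
a=cv2.imread("pics/top1.png")[130:250,330:470];b=cv2.imread("pics/side1.png")[160:300,300:440]
cv2.imwrite("pics/v1.png",np.hstack([cv2.resize(a,(400,343)),cv2.resize(b,(343,343))]))
E
```

```text
t 3.1 p [ 0.523  -0.2564  0.0893] a 8.88 tilt 0.09 F [-0.7  0.4  0.5] w 0.087
turn [0.05 0.08 0.38] shift [-0.0007  0.0014  0.0613]
```

View pics/v1.png

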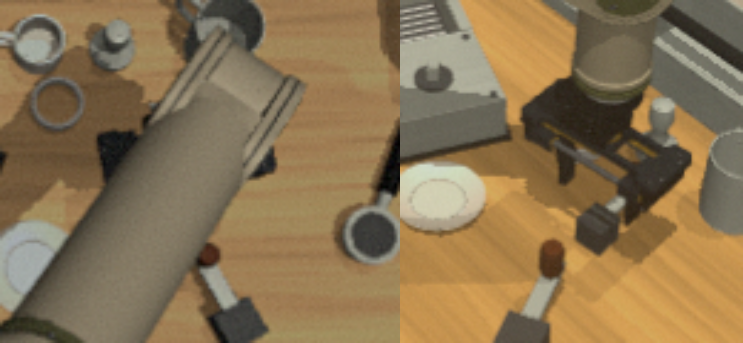

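>>> send_rows(
  steps=[
    [0,0,0.4,0,0.001,0.012,-1],
    [0,0,0,0,0,0.012,-1],
    [0,0,0,0,0,0.012,-1],
    [0,0,0,0,0,0.012,-1],
    [0,0,0,0,0,0.012,-1],
    [0,0,0,0,0,0,-1],
    [0,0,0,0,0,0,1],
    [0,0,0,0,0,0,1],
    [0,0,0,0,0,0,1],
    [0,0,0,0,0,0,1],
  ],
  force=25,
)

```text
time: 4.2
ee_pos: [0.5228, -0.2582, 0.0239]
eef_rot: [0.997, 0.073, -0.001, 0.001]
ft_force: [-0.8, -0.0, 0.5]
width: 0.0627
```

```bash
python3 d.py .5225 -.258 .028 8.5
```

```text
t 4.2 p [ 0.5228 -0.2582  0.0239] a 8.37 tilt 0.1 F [-0.8 -0.   0.5] w 0.0627
turn [ 0.06  0.08 -0.13] shift [-0.0003 -0.0002 -0.0041]
```

>>> send_rows(
  steps=[
    [0,0,0,0,0,0,1],
    [0,0,0,0,0,0,1],
    [0,0,0,0,0,0,1],
    [0,0,0,0,0,0,1],
    [0,0,0,0,0,0,1],
    [0,0,0,0,0,0,1],
    [0,0,0,0,0,0,1],
    [0,0,0,0,0,0,1],
    [0,0,0,0,0,0,1],
    [0,0,0,0,0,0,1],
  ],
)

```text
time: 5.2
ee_pos: [0.5234, -0.2583, 0.0247]
eef_rot: [0.997, 0.073, 0.0, 0.001]
ft_force: [0.5, -0.9, -0.8]
width: 0.0376
```

```bash
python3 go.py .5228 -.2582 .15 8.5 1 10
```

```text
t 5.2 p [ 0.5234 -0.2583  0.0247] a 8.37 tilt 0.09 F [ 0.5 -0.9 -0.8] w 0.0376
[[0,0,0,-0.0001,-0,-0.0125,1.0],[0,0,0,-0.0001,-0,-0.0125,1.0],[0,0,0,-0.0001,-0,-0.0125,1.0],[0,0,0,-0.0001,-0,-0.0125,1.0],[0,0,0,-0.0001,-0,-0.0125,1.0],[0,0,0,-0.0001,-0,-0.0125,1.0],[0,0,0,-0.0001,-0,-0.0125,1.0],[0,0,0,-0.0001,-0,-0.0125,1.0],[0,0,0,-0.0001,-0,-0.0125,1.0],[0,0,0,-0.0001,-0,-0.0125,1.0]]
```

>>> send_rows(
  steps=[
    [0,0,0,0,0,-0.005,1],
    [0,0,0,0,0,-0.01,1],
    [0,0,0,0,0,-0.015,1],
    [0,0,0,0,0,-0.02,1],
    [0,0,0,0,0,-0.02,1],
    [0,0,0,0,0,-0.02,1],
    [0,0,0,0,0,-0.02,1],
    [0,0,0,0,0,-0.01,1],
    [0,0,0,0,0,0,1],
    [0,0,0,0,0,0,1],
  ],
)

```text
time: 6.2
ee_pos: [0.5217, -0.2581, 0.1551]
eef_rot: [0.997, 0.072, 0.0, 0.0]
ft_force: [-0.5, 0.6, -3.9]
width: 0.038
```

```bash
python3 go.py .500 .0363 .15 47 1 20
```

```text
t 6.2 p [ 0.5217 -0.2581  0.1551] a 8.29 tilt 0.03 F [-0.5  0.6 -3.9] w 0.038
[[0,0,-1.9,0.0052,-0.0151,0.0003,1.0],[0,0,-1.9,0.0053,-0.0149,0.0003,1.0],[0,0,-1.9,0.0053,-0.0148,0.0003,1.0],[0,0,-1.9,0.0054,-0.0147,0.0003,1.0],[0,0,-1.9,0.0054,-0.0146,0.0003,1.0],[0,0,-1.9,0.0055,-0.0144,0.0003,1.0],[0,0,-1.9,0.0055,-0.0143,0.0003,1.0],[0,0,-1.9,0.0055,-0.0142,0.0003,1.0],[0,0,-1.9,0.0056,-0.0141,0.0003,1.0],[0,0,-1.9,0.0056,-0.0139,0.0003,1.0]]
[[0,0,-1.9,0.0056,-0.0138,0.0003,1.0],[0,0,-1.9,0.0057,-0.0137,0.0003,1.0],[0,0,-1.9,0.0057,-0.0135,0.0003,1.0],[0,0,-1.9,0.0057,-0.0134,0.0003,1.0],[0,0,-1.9,0.0058,-0.0133,0.0003,1.0],[0,0,-1.9,0.0058,-0.0132,0.0003,1.0],[0,0,-1.9,0.0058,-0.0131,0.0003,1.0],[0,0,-1.9,0.0058,-0.0129,0.0003,1.0],[0,0,-1.9,0.0059,-0.0128,0.0003,1.0],[0,0,-1.9,0.0059,-0.0127,0.0003,1.0]]
```

>>> send_rows(
  steps=[
    [0,0,-3.8,0.01,-0.03,0,1],
    [0,0,-3.8,0.011,-0.03,0,1],
    [0,0,-3.8,0.011,-0.029,0,1],
    [0,0,-3.8,0.011,-0.029,0,1],
    [0,0,-3.8,0.011,-0.028,0,1],
    [0,0,-3.8,0.011,-0.028,0,1],
    [0,0,-3.8,0.011,-0.027,0,1],
    [0,0,-3.8,0.011,-0.027,0,1],
    [0,0,-3.8,0.011,-0.026,0,1],
    [0,0,-3.8,0.011,-0.025,0,1],
  ],
)

```text
time: 7.2
ee_pos: [0.4946, 0.0427, 0.1448]
eef_rot: [0.916, 0.401, -0.008, -0.0]
ft_force: [0.1, 0.2, -4.0]
width: 0.038
```

```bash
python3 d.py .500 .0363 .15 47
```

```text
t 7.2 p [0.4946 0.0427 0.1448] a 47.28 tilt 0.92 F [ 0.1  0.2 -4. ] w 0.038
turn [-0.38  0.83  0.27] shift [-0.0011  0.0083 -0.0053]
```

>>> send_rows(
  steps=[
    [-0.4,0.8,0.2,-0.001,0.007,-0.005,1],
    [0,0,0,0,0,0,1],
    [0,0,0,0,0,0,1],
    [0,0,0,0,0,0,1],
    [0,0,0,0,0,0,1],
    [0,0,0,0,0,0,1],
    [0,0,0,0,0,0,1],
    [0,0,0,0,0,0,1],
    [0,0,0,0,0,0,1],
    [0,0,0,0,0,0,1],
  ],
)

```text
time: 8.2
ee_pos: [0.4963, 0.0389, 0.146]
eef_rot: [0.916, 0.401, -0.004, -0.001]
ft_force: [-0.3, 0.9, -3.4]
width: 0.038
```

```bash
python3 d.py .500 .0363 .15 47; python3 - <<'E'
from h import *
for n in("top","side"):
    p,d=camera(n); cv2.imwrite(f"pics/{n}2.png",p); np.save(f"pics/{n}2.npy",d)
a=cv2.imread("pics/top2.png")[130:250,230:370];b=cv2.imread("pics/side2.png")[120:220,260:360]
cv2.imwrite("pics/v2.png",np.hstack([cv2.resize(a,(350,300)),cv2.resize(b,(450,450),interpolation=cv2.INTER_CUBIC)[:300] if 0 else cv2.resize(b,(300,300),interpolation=cv2.INTER_CUBIC)]))
E
```

```text
t 8.2 p [0.4963 0.0389 0.146 ] a 47.26 tilt 0.42 F [-0.3  0.9 -3.4] w 0.038
turn [-0.23  0.36  0.26] shift [ 0.0006  0.0045 -0.004 ]
```

View pics/v2.png

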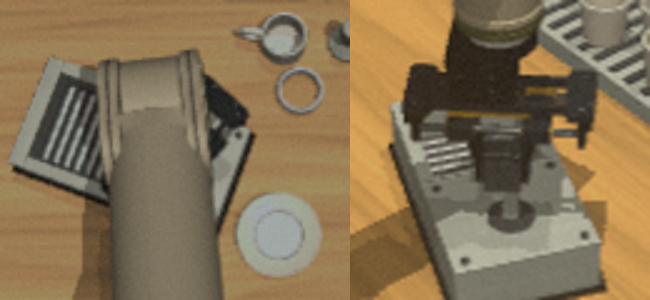

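```bash
python3 - <<'E'
from h import *
b=cv2.imread("pics/side2.png")[150:205,285:345]
cv2.imwrite("pics/v3.png",cv2.resize(b,None,fx=11,fy=10,interpolation=cv2.INTER_NEAREST))
C=cloud("side",np.load("pics/side2.npy"))
for v in (172,175,178,181,184,187): print(v,[tuple((C[v,u]*1000).round().astype(int)) for u in range(304,324,2)])
E
```

```text
172 [(np.int64(475), np.int64(48), np.int64(160)), (np.int64(478), np.int64(42), np.int64(161)), (np.int64(481), np.int64(35), np.int64(165)), (np.int64(486), np.int64(32), np.int64(164)), (np.int64(492), np.int64(29), np.int64(163)), (np.int64(497), np.int64(25), np.int64(162)), (np.int64(503), np.int64(23), np.int64(161)), (np.int64(504), np.int64(15), np.int64(165)), (np.int64(508), np.int64(10), np.int64(167)), (np.int64(601), np.int64(121), np.int64(47))]
175 [(np.int64(470), np.int64(41), np.int64(155)), (np.int64(473), np.int64(35), np.int64(157)), (np.int64(478), np.int64(31), np.int64(157)), (np.int64(481), np.int64(26), np.int64(158)), (np.int64(488), np.int64(24), np.int64(156)), (np.int64(492), np.int64(20), np.int64(157)), (np.int64(497), np.int64(16), np.int64(157)), (np.int64(506), np.int64(18), np.int64(151)), (np.int64(521), np.int64(27), np.int64(136)), (np.int64(573), np.int64(85), np.int64(71))]
178 [(np.int64(470), np.int64(42), np.int64(142)), (np.int64(475), np.int64(38), np.int64(142)), (np.int64(478), np.int64(32), np.int64(144)), (np.int64(482), np.int64(27)
[... 962 characters left out ...]
(72), np.int64(69)), (np.int64(526), np.int64(68), np.int64(69)), (np.int64(490), np.int64(8), np.int64(129)), (np.int64(538), np.int64(61), np.int64(67)), (np.int64(541), np.int64(54), np.int64(70)), (np.int64(547), np.int64(52), np.int64(68))]
187 [(np.int64(491), np.int64(75), np.int64(70)), (np.int64(495), np.int64(70), np.int64(72)), (np.int64(499), np.int64(64), np.int64(74)), (np.int64(507), np.int64(63), np.int64(70)), (np.int64(495), np.int64(36), np.int64(95)), (np.int64(499), np.int64(31), np.int64(96)), (np.int64(503), np.int64(26), np.int64(98)), (np.int64(524), np.int64(44), np.int64(74)), (np.int64(533), np.int64(44), np.int64(69)), (np.int64(536), np.int64(38), np.int64(71))]
```

View pics/v3.png

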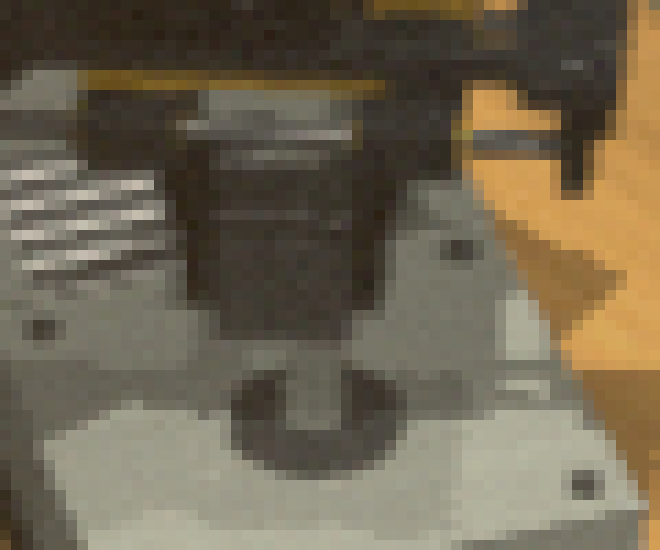

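```bash
python3 - <<'E'
from h import *
e=onplane("side",[(310.3,183.6),(304.2,183.8),(317.0,183.6)],.1213); print(e.round(4))
x=np.array([np.cos(np.radians(47.3)),np.sin(np.radians(47.3)),0])
print("hub centre",(e[0]+.019*x).round(4),(e[1:].mean(0)+.019*x).round(4),"width",np.linalg.norm(e[2]-e[1]))
print("shaft (side view)", onplane("side",[(313.3,190)],.085))
E
```

```text
[[0.4829 0.028  0.1213]
 [0.4676 0.0392 0.1213]
 [0.4991 0.0149 0.1213]]
hub centre [0.4958 0.042  0.1213] [0.4962 0.041  0.1213] width 0.03979364672689298
shaft (side view) [[0.49612563 0.03135015 0.085     ]]
```

>>> send_rows(
  steps=[
    [-0.2,0.4,0,0,0.004,0.004,1],
    [0,0,0,0,0.001,0.004,1],
    [0,0,0,0,0,0.004,1],
    [0,0,0,0,0,0.004,1],
    [0,0,0,0,0,0.002,1],
    [0,0,0,0,0,0,1],
    [0,0,0,0,0,0,1],
    [0,0,0,0,0,0,1],
    [0,0,0,0,0,0,1],
    [0,0,0,0,0,0,1],
  ],
)

```text
time: 9.3
ee_pos: [0.5001, 0.0354, 0.1262]
eef_rot: [0.916, 0.401, 0.0, -0.0]
ft_force: [-0.2, 0.8, -4.4]
width: 0.0381
```

```bash
python3 d.py .500 .0358 .125 47; python3 - <<'E'
from h import *
p,d=camera("side"); cv2.imwrite(f"pics/side4.png",p)
b=p[150:205,285:345]
cv2.imwrite("pics/v4.png",cv2.resize(b,None,fx=11,fy=10,interpolation=cv2.INTER_NEAREST))
E
```

```text
t 9.3 p [0.5001 0.0354 0.1262] a 47.28 tilt 0.06 F [-0.2  0.8 -4.4] w 0.0381
turn [-0.02 -0.06  0.28] shift [ 0.0002 -0.0004  0.0012]
```

View pics/v4.png

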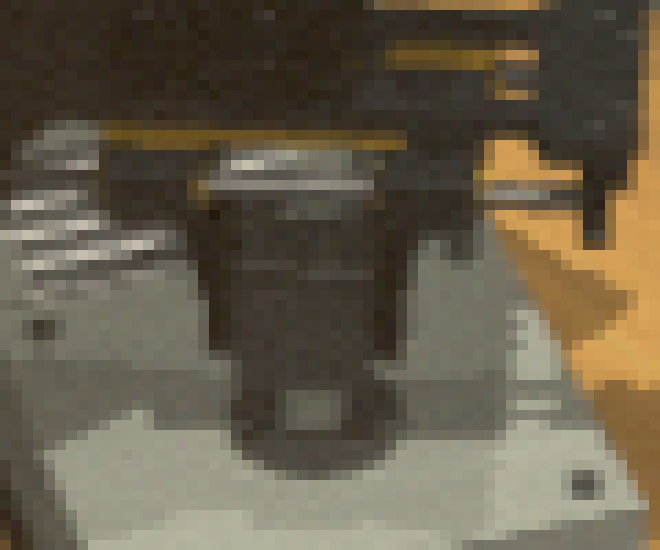

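>>> send_rows(
  steps=[
    [0,0,0,0,0,0.0015,1],
    [0,0,0,0,0,0.0015,1],
    [0,0,0,0,0,0.0015,1],
    [0,0,0,0,0,0.0015,1],
    [0,0,0,0,0,0.001,1],
    [0,0,0,0,0,0.001,1],
    [0,0,0,0,0,0.001,1],
    [0,0,0,0,0,0.001,1],
    [0,0,0,0,0,0.001,1],
    [0,0,0,0,0,0.001,1],
  ],
)

```text
time: 10.35
ee_pos: [0.5011, 0.035, 0.1138]
eef_rot: [0.916, 0.401, 0.001, 0.0]
ft_force: [0.6, -0.1, -2.7]
width: 0.0381
```

```bash
python3 d.py .500 .0358 .125 47
```

```text
t 10.35 p [0.5011 0.035  0.1138] a 47.25 tilt 0.17 F [ 0.6 -0.1 -2.7] w 0.0381
turn [ 0.08 -0.15  0.25] shift [-0.0001 -0.0014 -0.0112]
```

>>> send_rows(
  steps=[
    [0,0,0,0,0,0.0015,1],
    [0,0,0,0,0,0.0015,1],
    [0,0,0,0,0,0.0015,1],
    [0,0,0,0,0,0.0015,1],
    [0,0,0,0,0,0.0015,1],
    [0,0,0,0,0,0.0015,1],
    [0,0,0,0,0,0.0015,1],
    [0,0,0,0,0,0.001,1],
    [0,0,0,0,0,0.001,1],
    [0,0,0,0,0,0.001,1],
  ],
)

```text
time: 11.35
ee_pos: [0.5011, 0.0349, 0.099]
eef_rot: [0.916, 0.401, 0.001, 0.0]
ft_force: [0.7, -0.3, -2.6]
width: 0.0375
```

```bash
python3 d.py .500 .0358 .125 47; python3 - <<'E'
from h import *
p,d=camera("side"); cv2.imwrite(f"pics/side5.png",p)
b=p[150:205,285:345]
cv2.imwrite("pics/v5.png",cv2.resize(b,None,fx=11,fy=10,interpolation=cv2.INTER_NEAREST))
E
```

```text
t 11.35 p [0.5011 0.0349 0.099 ] a 47.24 tilt 0.16 F [ 0.7 -0.3 -2.6] w 0.0375
turn [ 0.08 -0.14  0.24] shift [-0.0001 -0.0014 -0.026 ]
```

View pics/v5.png

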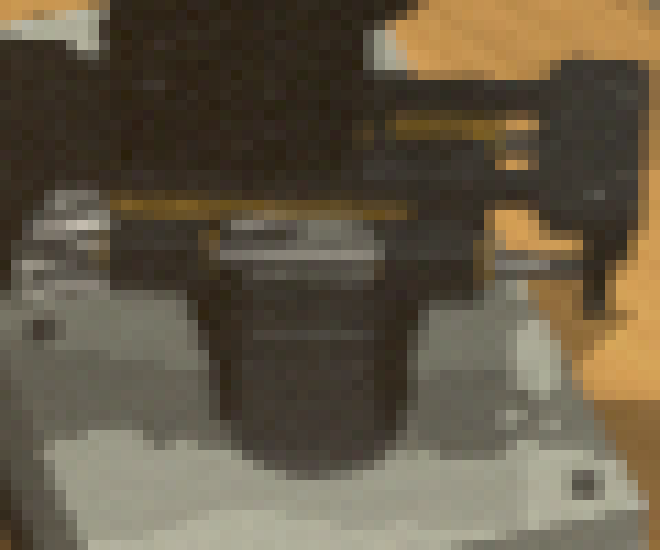

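>>> send_rows(
  steps=[
    [0,0,0,0,0,0.001,1],
    [0,0,0,0,0,0.001,1],
    [0,0,0,0,0,0,1],
    [0,0,0,0,0,0,0.5],
    [0,0,0,0,0,0,0],
    [0,0,0,0,0,0,-1],
    [0,0,0,0,0,0,-1],
    [0,0,0,0,0,0,-1],
    [0,0,0,0,0,0,-1],
    [0,0,0,0,0,0,-1],
  ],
)

```text
time: 12.4
ee_pos: [0.5019, 0.0357, 0.0993]
eef_rot: [0.916, 0.401, 0.002, -0.001]
ft_force: [-0.1, 0.5, 0.2]
width: 0.0756
```

```bash
python3 d.py .500 .0358 .2 47
```

```text
t 12.4 p [0.5019 0.0357 0.0993] a 47.27 tilt 0.27 F [-0.1  0.5  0.2] w 0.0756
turn [ 0.04 -0.26  0.27] shift [-0.0007 -0.0014 -0.1007]
```

>>> send_rows(
  steps=[
    [0,0,0,0,0,-0.01,-1],
    [0,0,0,0,0,-0.02,-1],
    [0,0,0,0,0,-0.02,-1],
    [0,0,0,0,0,-0.02,-1],
    [0,0,0,0,0,-0.02,-1],
    [0,0,0,0.015,0,-0.005,-1],
    [0,0,0,0.025,0,0,-1],
    [0,0,0,0.02,0,0,-1],
    [0,0,0,0.008,0,0,-1],
    [0,0,0,0,0,0,-1],
  ],
)

```text
time: 13.4
ee_pos: [0.5495, 0.0855, 0.2058]
eef_rot: [0.917, 0.4, 0.004, -0.0]
ft_force: [-0.3, 0.3, -0.5]
width: 0.087
```

```bash
python3 d.py .549 .087 .137 47;python3 - <<'E'
from h import *
for n in("top","side"):
    p,d=camera(n); cv2.imwrite(f"pics/{n}6.png",p); np.save(f"pics/{n}6.npy",d)
b=cv2.imread("pics/side6.png")[110:210,260:360]; a=cv2.imread("pics/top6.png")[130:250,230:370]
cv2.imwrite("pics/v6.png",np.hstack([cv2.resize(a,(350,300)),cv2.resize(b,(400,400),interpolation=cv2.INTER_CUBIC)[50:350]]))
E
```

```text
t 13.4 p [0.5495 0.0855 0.2058] a 47.1 tilt 0.51 F [-0.3  0.3 -0.5] w 0.087
turn [ 0.15 -0.49  0.1 ] shift [ 0.0002 -0.0016  0.0688]
```

View pics/v6.png

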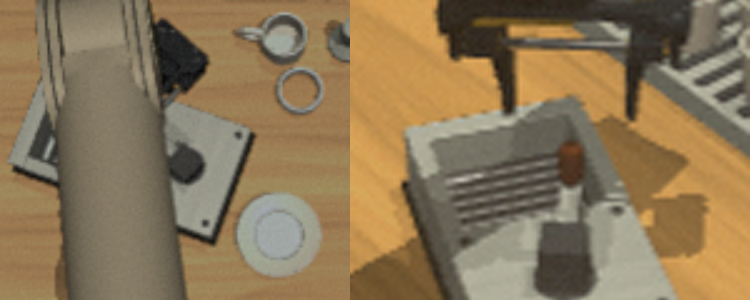

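The crank sits upright on the shaft. In the side view the knob is midway between the open fingers (570,165 in the crop). I'll check the hub top height and the knob position from depth.

```bash
python3 - <<'E'
from h import *
for n in("top","side"):
    im=cv2.imread(f"pics/{n}6.png"); C=cloud(n,np.load(f"pics/{n}6.npy")); hsv=cv2.cvtColor(im,cv2.COLOR_BGR2HSV)
    m=(np.hypot(C[...,0]-.5,C[...,1]-.036)<.018)&(C[...,2]>.09)&(C[...,2]<.13)&(hsv[...,2]<100)
    print(n,m.sum(),np.percentile(C[m][:,2],[5,50,90]).round(4) if m.any() else "")
    k=(np.hypot(C[...,0]-.548,C[...,1]-.087)<.03)&(hsv[...,1]>110)&(C[...,2]>.1)&(C[...,2]<.16)
    if k.any(): print(" knob",k.sum(),C[k].mean(0).round(4), C[k][:,2].max().round(4))
    if k.any():
        v,u=np.nonzero(k); print(u.mean(),v.mean(),onplane(n,[(u.mean(),v.mean())],.133))
E
```

```text
top 90 [0.1097 0.1139 0.117 ]
side 78 [0.0997 0.1132 0.1168]
 knob 55 [0.5429 0.0833 0.14  ] 0.1564
314.6363636363636 162.65454545454546 [[0.54817525 0.09040271 0.133     ]]
```

>>> send_rows(
  steps=[
    [0.2,-0.5,0,0,-0.001,0.012,-1],
    [0,0,0,0,0,0.015,-1],
    [0,0,0,0,0,0.015,-1],
    [0,0,0,0,0,0.015,-1],
    [0,0,0,0,0,0.005,-1],
    [0,0,0,0,0,0,-1],
    [0,0,0,0,0,0,-1],
    [0,0,0,0,0,0,-1],
    [0,0,0,0,0,0,-1],
    [0,0,0,0,0,0,-1],
  ],
  force=12,
)

```text
time: 14.5
ee_pos: [0.5452, 0.0804, 0.1402]
eef_rot: [0.918, 0.396, -0.002, -0.001]
ft_force: [0.6, 0.6, 0.4]
width: 0.0872
```

```bash
python3 d.py .549 .087 .137 47
```

```text
t 14.5 p [0.5452 0.0804 0.1402] a 46.7 tilt 0.24 F [0.6 0.6 0.4] w 0.0872
turn [-0.16  0.18 -0.3 ] shift [ 0.0074 -0.0017  0.0032]
```

>>> send_rows(
  steps=[
    [0,0,0,0.006,-0.001,0.003,-1],
    [0,0,0,0.002,0,0,-1],
    [0,0,0,0,0,0,0.3],
    [0,0,0,0,0,0,0.6],
    [0,0,0,0,0,0,1],
    [0,0,0,0,0,0,1],
    [0,0,0,0,0,0,1],
    [0,0,0,0,0,0,1],
    [0,0,0,0,0,0,1],
    [0,0,0,0,0,0,1],
  ],
)

```text
time: 15.5
ee_pos: [0.5507, 0.0877, 0.1375]
eef_rot: [0.918, 0.397, -0.002, -0.001]
ft_force: [-0.5, -0.8, 0.2]
width: 0.0311
```

```bash
python3 d.py .549 .087 .137 47
```

```text
t 15.5 p [0.5507 0.0877 0.1375] a 46.72 tilt 0.19 F [-0.5 -0.8  0.2] w 0.0311
turn [-0.14  0.13 -0.28] shift [-0.0017 -0.0007  0.0005]
```

>>> send_rows(
  steps=[
    [0,0,0,0,0,0,1],
    [0,0,0,0,0,0,1],
    [0,0,0,0,0,0,1],
    [0,0,0,0,0,0,1],
    [0,0,0,0,0,0,1],
    [0,0,0,0,0,0,1],
    [0,0,0,0,0.001,0,1],
    [0,0,0,0,0.002,0,1],
    [0,0,0,0,0.003,0,1],
    [0,0,0,0,0.003,0,1],
  ],
)

```text
time: 16.5
ee_pos: [0.5575, 0.0817, 0.1375]
eef_rot: [0.918, 0.397, -0.002, -0.001]
ft_force: [-1.1, 0.8, -0.6]
width: 0.0215
```

```bash
cat > w.py <<'E'
from h import *
import sys
step=float(sys.argv[1]); N=int(sys.argv[2]) if len(sys.argv)>2 else 10
lead=float(sys.argv[3]) if len(sys.argv)>3 else .5
c=np.array([.5015,.0353]); st(); s,R,a=pose(); p=s["ee_pos"][:2]-c
r=np.hypot(*p); th=np.arctan2(p[1],p[0]); F=s["ft_force"]
t=np.array([np.sin(th),-np.cos(th)]);rd=np.array([np.cos(th),np.sin(th)])
print("r",r.round(4),"th",np.degrees(th).round(1),"Ftan",(F[:2]@t).round(1),"Frad",(F[:2]@rd).round(1),"fix turn",rv(47).round(2),"dz",round(s["ee_pos"][2]-.137,4))
ca,sa=np.cos(np.radians(a)),np.sin(np.radians(a)); d=step/.07; out=[]
for i in range(N):
    # tangential direction at middle of the step, plus mild radial fix on the first rows
    m=th-(i+lead)*d; v=step*np.array([np.sin(m),-np.cos(m)])
    if i<3: v+= (.070-r)/3*np.array([np.cos(m),np.sin(m)])
    out.append([0,0,0,round(v@[ca,sa],4),round(v@[sa,-ca],4),0,1])
print(str([[float(x) for x in q] for q in out]).replace(" ",""))
E
python3 w.py .006
```

```text
t 16.5 p [0.5575 0.0817 0.1375] a 46.76 tilt 0.21 F [-1.1  0.8 -0.6] w 0.0215
r 0.0727 th 39.6 Ftan -1.3 Frad -0.3 fix turn [-0.17  0.12 -0.24] dz 0.0005
[[0.0,0.0,0.0,-0.0019,0.0058,0.0,1.0],[0.0,0.0,0.0,-0.0024,0.0056,0.0,1.0],[0.0,0.0,0.0,-0.0028,0.0054,0.0,1.0],[0.0,0.0,0.0,-0.0025,0.0055,0.0,1.0],[0.0,0.0,0.0,-0.0029,0.0052,0.0,1.0],[0.0,0.0,0.0,-0.0034,0.005,0.0,1.0],[0.0,0.0,0.0,-0.0038,0.0047,0.0,1.0],[0.0,0.0,0.0,-0.0042,0.0043,0.0,1.0],[0.0,0.0,0.0,-0.0045,0.0039,0.0,1.0],[0.0,0.0,0.0,-0.0048,0.0035,0.0,1.0]]
```

```bash
sed -i 's/\[.5015,.0353\]/[.5029,.0368]/' w.py; python3 w.py .006
```

```text
t 16.5 p [0.5575 0.0817 0.1375] a 46.76 tilt 0.21 F [-1.1  0.8 -0.6] w 0.0215
r 0.0707 th 39.4 Ftan -1.3 Frad -0.3 fix turn [-0.17  0.12 -0.24] dz 0.0005
[[0.0,0.0,0.0,-0.0012,0.0059,0.0,1.0],[0.0,0.0,0.0,-0.0017,0.0057,0.0,1.0],[0.0,0.0,0.0,-0.0022,0.0056,0.0,1.0],[0.0,0.0,0.0,-0.0025,0.0055,0.0,1.0],[0.0,0.0,0.0,-0.0029,0.0052,0.0,1.0],[0.0,0.0,0.0,-0.0034,0.005,0.0,1.0],[0.0,0.0,0.0,-0.0038,0.0046,0.0,1.0],[0.0,0.0,0.0,-0.0042,0.0043,0.0,1.0],[0.0,0.0,0.0,-0.0045,0.0039,0.0,1.0],[0.0,0.0,0.0,-0.0049,0.0035,0.0,1.0]]
```

>>> send_rows(
  steps=[
    [0,0,0,-0.001,0.006,0,1],
    [0,0,0,-0.002,0.006,0,1],
    [0,0,0,-0.002,0.0055,0,1],
    [0,0,0,-0.0025,0.0055,0,1],
    [0,0,0,-0.003,0.005,0,1],
    [0,0,0,-0.0035,0.005,0,1],
    [0,0,0,-0.004,0.0045,0,1],
    [0,0,0,-0.004,0.0045,0,1],
    [0,0,0,-0.0045,0.004,0,1],
    [0,0,0,-0.005,0.0035,0,1],
  ],
)

```text
time: 17.5
ee_pos: [0.5723, 0.0206, 0.1369]
eef_rot: [0.918, 0.397, -0.003, -0.002]
ft_force: [-3.1, 2.3, 1.9]
width: 0.0214
```

```bash
python3 w.py .008
```

```text
t 17.5 p [0.5723 0.0206 0.1369] a 46.79 tilt 0.39 F [-3.1  2.3  1.9] w 0.0214
r 0.0713 th -13.1 Ftan -1.5 Frad -3.6 fix turn [-0.34  0.19 -0.22] dz -0.0001
[[0.0,0.0,0.0,-0.0073,0.0032,0.0,1.0],[0.0,0.0,0.0,-0.0077,0.0024,0.0,1.0],[0.0,0.0,0.0,-0.0079,0.0015,0.0,1.0],[0.0,0.0,0.0,-0.0079,0.001,0.0,1.0],[0.0,0.0,0.0,-0.008,0.0001,0.0,1.0],[0.0,0.0,0.0,-0.008,-0.0008,0.0,1.0],[0.0,0.0,0.0,-0.0078,-0.0017,0.0,1.0],[0.0,0.0,0.0,-0.0076,-0.0026,0.0,1.0],[0.0,0.0,0.0,-0.0072,-0.0035,0.0,1.0],[0.0,0.0,0.0,-0.0068,-0.0043,0.0,1.0]]
```

>>> send_rows(
  steps=[
    [0,0,0,-0.0075,0.003,0,1],
    [0,0,0,-0.0075,0.0025,0,1],
    [0,0,0,-0.008,0.0015,0,1],
    [0,0,0,-0.008,0.001,0,1],
    [0,0,0,-0.008,0,0,1],
    [0,0,0,-0.008,-0.001,0,1],
    [0,0,0,-0.008,-0.0015,0,1],
    [0,0,0,-0.0075,-0.0025,0,1],
    [0,0,0,-0.007,-0.0035,0,1],
    [0,0,0,-0.007,-0.0045,0,1],
  ],
)

```text
time: 18.5
ee_pos: [0.5122, -0.0337, 0.1369]
eef_rot: [0.917, 0.398, -0.001, -0.004]
ft_force: [1.1, 6.2, -1.9]
width: 0.0216
```

```bash
python3 w.py .008
```

```text
t 18.5 p [ 0.5122 -0.0337  0.1369] a 46.9 tilt 0.43 F [ 1.1  6.2 -1.9] w 0.0216
r 0.0711 th -82.5 Ftan -1.9 Frad -6.0 fix turn [-0.43 -0.05 -0.1 ] dz -0.0001
[[0.0,0.0,0.0,-0.0056,-0.0057,0.0,1.0],[0.0,0.0,0.0,-0.005,-0.0063,0.0,1.0],[0.0,0.0,0.0,-0.0042,-0.0068,0.0,1.0],[0.0,0.0,0.0,-0.0037,-0.0071,0.0,1.0],[0.0,0.0,0.0,-0.0029,-0.0075,0.0,1.0],[0.0,0.0,0.0,-0.002,-0.0077,0.0,1.0],[0.0,0.0,0.0,-0.0011,-0.0079,0.0,1.0],[0.0,0.0,0.0,-0.0002,-0.008,0.0,1.0],[0.0,0.0,0.0,0.0007,-0.008,0.0,1.0],[0.0,0.0,0.0,0.0016,-0.0078,0.0,1.0]]
```

```bash
python3 w.py .008 10 .9
```

```text
t 18.5 p [ 0.5122 -0.0337  0.1369] a 46.9 tilt 0.43 F [ 1.1  6.2 -1.9] w 0.0216
r 0.0711 th -82.5 Ftan -1.9 Frad -6.0 fix turn [-0.43 -0.05 -0.1 ] dz -0.0001
[[0.0,0.0,0.0,-0.0054,-0.0059,0.0,1.0],[0.0,0.0,0.0,-0.0047,-0.0065,0.0,1.0],[0.0,0.0,0.0,-0.0039,-0.007,0.0,1.0],[0.0,0.0,0.0,-0.0034,-0.0072,0.0,1.0],[0.0,0.0,0.0,-0.0025,-0.0076,0.0,1.0],[0.0,0.0,0.0,-0.0017,-0.0078,0.0,1.0],[0.0,0.0,0.0,-0.0008,-0.008,0.0,1.0],[0.0,0.0,0.0,0.0002,-0.008,0.0,1.0],[0.0,0.0,0.0,0.0011,-0.0079,0.0,1.0],[0.0,0.0,0.0,0.002,-0.0078,0.0,1.0]]
```

>>> send_rows(
  steps=[
    [-0.3,0,0,-0.005,-0.006,0,1],
    [0,0,0,-0.0045,-0.0065,0,1],
    [0,0,0,-0.004,-0.007,0,1],
    [0,0,0,-0.0035,-0.007,0,1],
    [0,0,0,-0.0025,-0.0075,0,1],
    [0,0,0,-0.0015,-0.008,0,1],
    [0,0,0,-0.001,-0.008,0,1],
    [0,0,0,0,-0.008,0,1],
    [0,0,0,0.001,-0.008,0,1],
    [0,0,0,0.002,-0.008,0,1],
  ],
)

```text
time: 19.5
ee_pos: [0.4414, 0.0036, 0.1376]
eef_rot: [0.918, 0.397, 0.003, 0.001]
ft_force: [6.0, 1.9, -5.0]
width: 0.0215
```

```bash
python3 w.py .008 10 .9
```

```text
t 19.5 p [0.4414 0.0036 0.1376] a 46.81 tilt 0.35 F [ 6.   1.9 -5. ] w 0.0215
r 0.0699 th -151.6 Ftan -1.1 Frad -6.2 fix turn [ 0.25 -0.25 -0.19] dz 0.0006
[[0.0,0.0,0.0,0.0033,-0.0073,0.0,1.0],[0.0,0.0,0.0,0.0041,-0.0069,0.0,1.0],[0.0,0.0,0.0,0.0048,-0.0064,0.0,1.0],[0.0,0.0,0.0,0.0056,-0.0058,0.0,1.0],[0.0,0.0,0.0,0.0062,-0.0051,0.0,1.0],[0.0,0.0,0.0,0.0067,-0.0043,0.0,1.0],[0.0,0.0,0.0,0.0072,-0.0036,0.0,1.0],[0.0,0.0,0.0,0.0075,-0.0027,0.0,1.0],[0.0,0.0,0.0,0.0078,-0.0018,0.0,1.0],[0.0,0.0,0.0,0.0079,-0.0009,0.0,1.0]]
```

>>> send_rows(
  steps=[
    [0,0,0,0.0035,-0.007,0.001,1],
    [0,0,0,0.0045,-0.0065,0.0005,1],
    [0,0,0,0.005,-0.006,0,1],
    [0,0,0,0.006,-0.0055,0,1],
    [0,0,0,0.0065,-0.005,0,1],
    [0,0,0,0.007,-0.004,0,1],
    [0,0,0,0.0075,-0.0035,0,1],
    [0,0,0,0.0075,-0.0025,0,1],
    [0,0,0,0.008,-0.0015,0,1],
    [0,0,0,0.008,-0.0005,0,1],
  ],
)

```text
time: 20.5
ee_pos: [0.4505, 0.0832, 0.1368]
eef_rot: [0.918, 0.397, -0.002, 0.001]
ft_force: [-0.8, -1.3, 3.3]
width: 0.0213
```

```bash
python3 w.py .008 10 .9
```

```text
t 20.5 p [0.4505 0.0832 0.1368] a 46.78 tilt 0.23 F [-0.8 -1.3  3.3] w 0.0213
r 0.07 th 138.5 Ftan -1.6 Frad -0.3 fix turn [-0.02  0.23 -0.22] dz -0.0002
[[0.0,0.0,0.0,0.008,0.0006,0.0,1.0],[0.0,0.0,0.0,0.0079,0.0015,0.0,1.0],[0.0,0.0,0.0,0.0076,0.0024,0.0,1.0],[0.0,0.0,0.0,0.0073,0.0032,0.0,1.0],[0.0,0.0,0.0,0.0069,0.004,0.0,1.0],[0.0,0.0,0.0,0.0064,0.0048,0.0,1.0],[0.0,0.0,0.0,0.0058,0.0055,0.0,1.0],[0.0,0.0,0.0,0.0051,0.0061,0.0,1.0],[0.0,0.0,0.0,0.0044,0.0067,0.0,1.0],[0.0,0.0,0.0,0.0036,0.0071,0.0,1.0]]
```

>>> send_rows(
  steps=[
    [0,0,0,0.008,0.0005,0,1],
    [0,0,0,0.008,0.0015,0,1],
    [0,0,0,0.0075,0.0025,0,1],
    [0,0,0,0.0075,0.003,0,1],
    [0,0,0,0.007,0.004,0,1],
    [0,0,0,0.0065,0.005,0,1],
    [0,0,0,0.006,0.0055,0,1],
    [0,0,0,0.005,0.006,0,1],
    [0,0,0,0.0045,0.0065,0,1],
    [0,0,0,0.0035,0.007,0,1],
  ],
)

```text
time: 21.5
ee_pos: [0.5306, 0.1027, 0.136]
eef_rot: [0.918, 0.397, -0.003, 0.001]
ft_force: [-3.4, -2.3, 6.3]
width: 0.0214
```

```bash
python3 w.py .008 10 .9
```

```text
t 21.5 p [0.5306 0.1027 0.136 ] a 46.79 tilt 0.35 F [-3.4 -2.3  6.3] w 0.0214
r 0.0715 th 67.2 Ftan -2.3 Frad -3.5 fix turn [-0.01  0.35 -0.21] dz -0.001
[[0.0,0.0,0.0,0.0015,0.0079,0.0,1.0],[0.0,0.0,0.0,0.0006,0.008,0.0,1.0],[0.0,0.0,0.0,-0.0003,0.008,0.0,1.0],[0.0,0.0,0.0,-0.0007,0.008,0.0,1.0],[0.0,0.0,0.0,-0.0016,0.0078,0.0,1.0],[0.0,0.0,0.0,-0.0025,0.0076,0.0,1.0],[0.0,0.0,0.0,-0.0034,0.0073,0.0,1.0],[0.0,0.0,0.0,-0.0042,0.0068,0.0,1.0],[0.0,0.0,0.0,-0.0049,0.0063,0.0,1.0],[0.0,0.0,0.0,-0.0056,0.0057,0.0,1.0]]
```

Pushing down at 6 N, so I'll add a slight upward correction.

>>> send_rows(
  steps=[
    [0,0.3,0,0.0015,0.008,-0.0005,1],
    [0,0,0,0.0005,0.008,0,1],
    [0,0,0,0,0.008,0,1],
    [0,0,0,-0.0005,0.008,0,1],
    [0,0,0,-0.0015,0.008,0,1],
    [0,0,0,-0.0025,0.0075,0,1],
    [0,0,0,-0.0035,0.007,0,1],
    [0,0,0,-0.004,0.007,0,1],
    [0,0,0,-0.005,0.006,0,1],
    [0,0,0,-0.0055,0.0055,0,1],
  ],
)

```text
time: 22.5
ee_pos: [0.5743, 0.035, 0.1365]
eef_rot: [0.917, 0.398, 0.001, -0.001]
ft_force: [-1.0, 1.6, 2.9]
width: 0.021
```

```bash
python3 w.py .008 10 .9
```

```text
t 22.5 p [0.5743 0.035  0.1365] a 46.89 tilt 0.16 F [-1.   1.6  2.9] w 0.021
r 0.0714 th -1.5 Ftan -1.6 Frad -1.0 fix turn [-0.09 -0.14 -0.11] dz -0.0005
[[0.0,0.0,0.0,-0.0068,0.0043,0.0,1.0],[0.0,0.0,0.0,-0.0072,0.0035,0.0,1.0],[0.0,0.0,0.0,-0.0076,0.0026,0.0,1.0],[0.0,0.0,0.0,-0.0077,0.0022,0.0,1.0],[0.0,0.0,0.0,-0.0079,0.0013,0.0,1.0],[0.0,0.0,0.0,-0.008,0.0004,0.0,1.0],[0.0,0.0,0.0,-0.008,-0.0005,0.0,1.0],[0.0,0.0,0.0,-0.0079,-0.0014,0.0,1.0],[0.0,0.0,0.0,-0.0077,-0.0023,0.0,1.0],[0.0,0.0,0.0,-0.0074,-0.0031,0.0,1.0]]
```

>>> send_rows(
  steps=[
    [0,0,0,-0.007,0.0045,0,1],
    [0,0,0,-0.007,0.0035,0,1],
    [0,0,0,-0.0075,0.0025,0,1],
    [0,0,0,-0.0075,0.002,0,1],
    [0,0,0,-0.008,0.0015,0,1],
    [0,0,0,-0.008,0.0005,0,1],
    [0,0,0,-0.008,-0.0005,0,1],
    [0,0,0,-0.008,-0.0015,0,1],
    [0,0,0,-0.0075,-0.0025,0,1],
    [0,0,0,-0.0075,-0.003,0,1],
  ],
)

```text
time: 23.5
ee_pos: [0.5242, -0.0312, 0.1366]
eef_rot: [0.918, 0.397, 0.002, -0.001]
ft_force: [0.3, 5.0, 1.5]
width: 0.0214
```

```bash
python3 w.py .008 10 .9
```

```text
t 23.5 p [ 0.5242 -0.0312  0.1366] a 46.83 tilt 0.26 F [0.3 5.  1.5] w 0.0214
r 0.0713 th -72.6 Ftan -1.8 Frad -4.7 fix turn [ 0.   -0.26 -0.17] dz -0.0004
[[0.0,0.0,0.0,-0.0063,-0.005,0.0,1.0],[0.0,0.0,0.0,-0.0057,-0.0057,0.0,1.0],[0.0,0.0,0.0,-0.005,-0.0063,0.0,1.0],[0.0,0.0,0.0,-0.0046,-0.0065,0.0,1.0],[0.0,0.0,0.0,-0.0038,-0.007,0.0,1.0],[0.0,0.0,0.0,-0.003,-0.0074,0.0,1.0],[0.0,0.0,0.0,-0.0021,-0.0077,0.0,1.0],[0.0,0.0,0.0,-0.0012,-0.0079,0.0,1.0],[0.0,0.0,0.0,-0.0003,-0.008,0.0,1.0],[0.0,0.0,0.0,0.0006,-0.008,0.0,1.0]]
```

>>> send_rows(
  steps=[
    [0,0,0,-0.006,-0.005,0,1],
    [0,0,0,-0.0055,-0.0055,0,1],
    [0,0,0,-0.005,-0.0065,0,1],
    [0,0,0,-0.0045,-0.0065,0,1],
    [0,0,0,-0.004,-0.007,0,1],
    [0,0,0,-0.003,-0.0075,0,1],
    [0,0,0,-0.002,-0.0075,0,1],
    [0,0,0,-0.001,-0.008,0,1],
    [0,0,0,0,-0.008,0,1],
    [0,0,0,0.001,-0.008,0,1],
  ],
)

```text
time: 24.5
ee_pos: [0.4465, -0.0056, 0.1365]
eef_rot: [0.918, 0.397, 0.002, 0.0]
ft_force: [1.5, -0.6, 1.7]
width: 0.0214
```

```bash
python3 w.py .007 10 .9; python3 - <<'E'
from h import *
p,d=camera("side"); cv2.imwrite("pics/side8.png",p)
cv2.imwrite("pics/v8.png",cv2.resize(p[110:230,250:370],(600,600),interpolation=cv2.INTER_CUBIC))
E
```

```text
t 24.5 p [ 0.4465 -0.0056  0.1365] a 46.77 tilt 0.26 F [ 1.5 -0.6  1.7] w 0.0214
r 0.0706 th -143.1 Ftan -1.4 Frad -0.8 fix turn [ 0.15 -0.21 -0.23] dz -0.0005
[[0.0,0.0,0.0,0.002,-0.0067,0.0,1.0],[0.0,0.0,0.0,0.0027,-0.0065,0.0,1.0],[0.0,0.0,0.0,0.0033,-0.0062,0.0,1.0],[0.0,0.0,0.0,0.0037,-0.0059,0.0,1.0],[0.0,0.0,0.0,0.0043,-0.0055,0.0,1.0],[0.0,0.0,0.0,0.0048,-0.0051,0.0,1.0],[0.0,0.0,0.0,0.0053,-0.0046,0.0,1.0],[0.0,0.0,0.0,0.0057,-0.004,0.0,1.0],[0.0,0.0,0.0,0.0061,-0.0034,0.0,1.0],[0.0,0.0,0.0,0.0064,-0.0028,0.0,1.0]]
```

View pics/v8.png

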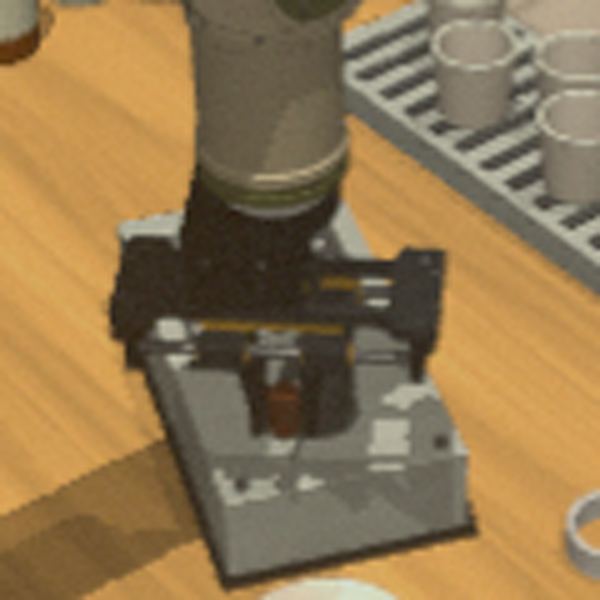

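>>> send_rows(
  steps=[
    [0,0,0,0.002,-0.0065,0,1],
    [0,0,0,0.0025,-0.0065,0,1],
    [0,0,0,0.0035,-0.006,0,1],
    [0,0,0,0.0035,-0.006,0,1],
    [0,0,0,0.0045,-0.0055,0,1],
    [0,0,0,0.005,-0.005,0,1],
    [0,0,0,0.0055,-0.0045,0,1],
    [0,0,0,0.0055,-0.004,0,1],
    [0,0,0,0.006,-0.0035,0,1],
    [0,0,0,0.0065,-0.003,0,1],
  ],
)

```text
time: 25.55
ee_pos: [0.4391, 0.0667, 0.1365]
eef_rot: [0.918, 0.397, 0.002, 0.001]
ft_force: [6.0, -4.4, 0.4]
width: 0.0213
```

```bash
python3 w.py .004 10 .9
```

```text
t 25.55 p [0.4391 0.0667 0.1365] a 46.78 tilt 0.25 F [ 6.  -4.4  0.4] w 0.0213
r 0.0705 th 154.9 Ftan -1.4 Frad -7.3 fix turn [ 0.21 -0.12 -0.22] dz -0.0005
[[0.0,0.0,0.0,0.0039,-0.0009,0.0,1.0],[0.0,0.0,0.0,0.0039,-0.0007,0.0,1.0],[0.0,0.0,0.0,0.004,-0.0004,0.0,1.0],[0.0,0.0,0.0,0.004,-0.0004,0.0,1.0],[0.0,0.0,0.0,0.004,-0.0001,0.0,1.0],[0.0,0.0,0.0,0.004,0.0001,0.0,1.0],[0.0,0.0,0.0,0.004,0.0003,0.0,1.0],[0.0,0.0,0.0,0.004,0.0005,0.0,1.0],[0.0,0.0,0.0,0.0039,0.0008,0.0,1.0],[0.0,0.0,0.0,0.0039,0.001,0.0,1.0]]
```

>>> send_rows(
  steps=[
    [0,0,0,0.004,-0.001,0,1],
    [0,0,0,0.004,-0.0005,0,1],
    [0,0,0,0.004,-0.0005,0,1],
    [0,0,0,0.004,0,0,1],
    [0,0,0,0.004,0,0,1],
    [0,0,0,0.004,0,0,1],
    [0,0,0,0.004,0.0005,0,1],
    [0,0,0,0.004,0.0005,0,1],
    [0,0,0,0.004,0.001,0,1],
    [0,0,0,0.004,0.001,0,1],
  ],
)

```text
time: 26.55
ee_pos: [0.468, 0.0981, 0.1363]
eef_rot: [0.918, 0.397, -0.001, 0.001]
ft_force: [0.2, -3.8, 4.6]
width: 0.0218
```

```bash
python3 w.py .003 10 .9; python3 - <<'E'
from h import *
for n in("side","top"):
    p,d=camera(n); cv2.imwrite(f"pics/{n}9.png",p); np.save(f"pics/{n}9.npy",d)
p=cv2.imread("pics/side9.png");q=cv2.imread("pics/top9.png")
cv2.imwrite("pics/v9.png",np.hstack([cv2.resize(p[110:230,250:370],(400,400),interpolation=cv2.INTER_CUBIC),cv2.resize(q[130:250,220:340],(400,400),interpolation=cv2.INTER_CUBIC)]))
E
```

```text
t 26.55 p [0.468  0.0981 0.1363] a 46.76 tilt 0.12 F [ 0.2 -3.8  4.6] w 0.0218
r 0.0706 th 119.7 Ftan -1.7 Frad -3.4 fix turn [ 0.04  0.11 -0.24] dz -0.0007
[[0.0,0.0,0.0,0.0028,0.0012,0.0,1.0],[0.0,0.0,0.0,0.0027,0.0013,0.0,1.0],[0.0,0.0,0.0,0.0027,0.0014,0.0,1.0],[0.0,0.0,0.0,0.0027,0.0013,0.0,1.0],[0.0,0.0,0.0,0.0026,0.0015,0.0,1.0],[0.0,0.0,0.0,0.0026,0.0016,0.0,1.0],[0.0,0.0,0.0,0.0025,0.0017,0.0,1.0],[0.0,0.0,0.0,0.0024,0.0018,0.0,1.0],[0.0,0.0,0.0,0.0023,0.0019,0.0,1.0],[0.0,0.0,0.0,0.0023,0.002,0.0,1.0]]
```

View pics/v9.png

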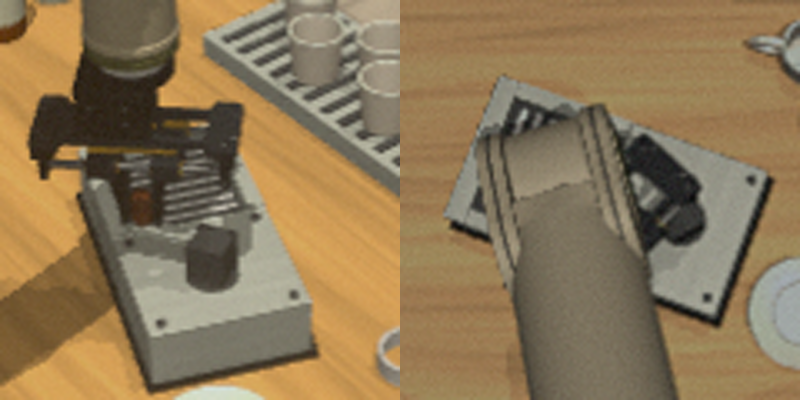

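```bash
python3 - <<'E'
from h import *
c=np.array([.5,.036]);yd=np.array([np.cos(np.radians(68.7)),np.sin(np.radians(68.7))]);xd=np.array([yd[1],-yd[0]])
for n in("side","top"):
    C=cloud(n,np.load(f"pics/{n}9.npy")); q=C[...,:2]-c; a=q@yd; b=q@xd
    m=(abs(a-.148)<.055)&(abs(b)<.055)&(C[...,2]>.02)&(C[...,2]<.085); print(n,m.sum(),np.percentile(C[m][:,2],[10,30,50,70,90]).round(4))
    m=(abs(a+.05)<.01)&(abs(b)<.07)&(C[...,2]>.02)&(C[...,2]<.085); print(" deck",m.sum(),np.percentile(C[m][:,2],[10,50,90]).round(4))
E
```

```text
side 308 [0.0609 0.0628 0.0641 0.0658 0.0677]
 deck 228 [0.0546 0.0695 0.0733]
top 49 [0.0615 0.063  0.0646 0.0657 0.0689]
 deck 237 [0.0668 0.0704 0.0742]
```

```bash
python3 w.py .005 10 .9 
```

```text
t 26.65 p [0.4682 0.0982 0.1363] a 46.77 tilt 0.11 F [ 1.3 -1.   5.3] w 0.0212
r 0.0705 th 119.4 Ftan 0.6 Frad -1.5 fix turn [ 0.06  0.1  -0.23] dz -0.0007
[[0.0,0.0,0.0,0.0046,0.002,0.0,1.0],[0.0,0.0,0.0,0.0045,0.0023,0.0,1.0],[0.0,0.0,0.0,0.0043,0.0026,0.0,1.0],[0.0,0.0,0.0,0.0042,0.0027,0.0,1.0],[0.0,0.0,0.0,0.004,0.003,0.0,1.0],[0.0,0.0,0.0,0.0037,0.0033,0.0,1.0],[0.0,0.0,0.0,0.0035,0.0036,0.0,1.0],[0.0,0.0,0.0,0.0032,0.0038,0.0,1.0],[0.0,0.0,0.0,0.003,0.004,0.0,1.0],[0.0,0.0,0.0,0.0027,0.0042,0.0,1.0]]
```

>>> send_rows(
  steps=[
    [0,0,0,0.0045,0.002,-0.0005,1],
    [0,0,0,0.0045,0.0025,0,1],
    [0,0,0,0.0045,0.0025,0,1],
    [0,0,0,0.004,0.0025,0,1],
    [0,0,0,0.004,0.003,0,1],
    [0,0,0,0.0035,0.0035,0,1],
    [0,0,0,0.0035,0.0035,0,1],
    [0,0,0,0.003,0.004,0,1],
    [0,0,0,0.003,0.004,0,1],
    [0,0,0,0.0025,0.004,0,1],
  ],
)

```text
time: 27.65
ee_pos: [0.5171, 0.1065, 0.136]
eef_rot: [0.918, 0.398, -0.003, -0.001]
ft_force: [-2.3, -1.9, 6.2]
width: 0.0218
```

```bash
python3 w.py .003 10 .9 
```

```text
t 27.65 p [0.5171 0.1065 0.136 ] a 46.86 tilt 0.4 F [-2.3 -1.9  6.2] w 0.0218
r 0.0711 th 78.5 Ftan -1.9 Frad -2.3 fix turn [-0.29  0.27 -0.14] dz -0.001
[[0.0,0.0,0.0,0.0011,0.0028,0.0,1.0],[0.0,0.0,0.0,0.001,0.0028,0.0,1.0],[0.0,0.0,0.0,0.0009,0.0029,0.0,1.0],[0.0,0.0,0.0,0.0011,0.0028,0.0,1.0],[0.0,0.0,0.0,0.001,0.0028,0.0,1.0],[0.0,0.0,0.0,0.0009,0.0029,0.0,1.0],[0.0,0.0,0.0,0.0008,0.0029,0.0,1.0],[0.0,0.0,0.0,0.0006,0.0029,0.0,1.0],[0.0,0.0,0.0,0.0005,0.003,0.0,1.0],[0.0,0.0,0.0,0.0004,0.003,0.0,1.0]]
```

>>> send_rows(
  steps=[
    [-0.2,0.2,0,0.001,0.003,-0.0005,1],
    [0,0,0,0.001,0.003,0,1],
    [0,0,0,0.001,0.003,0,1],
    [0,0,0,0.001,0.003,0,1],
    [0,0,0,0.001,0.003,0,1],
    [0,0,0,0.001,0.003,0,1],
    [0,0,0,0.0005,0.003,0,1],
    [0,0,0,0.0005,0.003,0,1],
    [0,0,0,0.0005,0.003,0,1],
    [0,0,0,0.0005,0.003,0,1],
  ],
)

```text
time: 28.65
ee_pos: [0.5448, 0.0949, 0.1358]
eef_rot: [0.917, 0.399, -0.003, -0.004]
ft_force: [-3.0, -0.4, 5.9]
width: 0.0213
```

```bash
python3 w.py .003 10 .9 
```

```text
t 28.65 p [0.5448 0.0949 0.1358] a 47.02 tilt 0.56 F [-3.  -0.4  5.9] w 0.0213
r 0.0717 th 54.2 Ftan -2.2 Frad -2.1 fix turn [-0.52  0.2   0.02] dz -0.0012
[[0.0,0.0,0.0,-0.0003,0.003,0.0,1.0],[0.0,0.0,0.0,-0.0004,0.003,0.0,1.0],[0.0,0.0,0.0,-0.0005,0.003,0.0,1.0],[0.0,0.0,0.0,-0.0001,0.003,0.0,1.0],[0.0,0.0,0.0,-0.0003,0.003,0.0,1.0],[0.0,0.0,0.0,-0.0004,0.003,0.0,1.0],[0.0,0.0,0.0,-0.0005,0.003,0.0,1.0],[0.0,0.0,0.0,-0.0006,0.0029,0.0,1.0],[0.0,0.0,0.0,-0.0008,0.0029,0.0,1.0],[0.0,0.0,0.0,-0.0009,0.0029,0.0,1.0]]
```

>>> send_rows(
  steps=[
    [-0.5,0.2,0,-0.0005,0.0025,-0.001,1],
    [0,0,0,-0.0005,0.0025,0,1],
    [0,0,0,-0.0005,0.0025,0,1],
    [0,0,0,0,0.0025,0,1],
    [0,0,0,0,0.0025,0,1],
    [0,0,0,-0.0005,0.0025,0,1],
    [0,0,0,-0.0005,0.0025,0,1],
    [0,0,0,-0.0005,0.0025,0,1],
    [0,0,0,-0.0005,0.0025,0,1],
    [0,0,0,-0.0005,0.0025,0,1],
  ],
)

```text
time: 29.65
ee_pos: [0.5619, 0.0765, 0.1364]
eef_rot: [0.917, 0.4, 0.0, -0.002]
ft_force: [0.0, 1.8, 4.6]
width: 0.0212
```

```bash
python3 w.py .002 10 .9 
```

```text
t 29.65 p [0.5619 0.0765 0.1364] a 47.15 tilt 0.22 F [0.  1.8 4.6] w 0.0212
r 0.0712 th 34.0 Ftan -1.5 Frad 1.0 fix turn [-0.18 -0.13  0.15] dz -0.0006
[[0.0,0.0,0.0,-0.0009,0.0018,0.0,1.0],[0.0,0.0,0.0,-0.0009,0.0018,0.0,1.0],[0.0,0.0,0.0,-0.001,0.0018,0.0,1.0],[0.0,0.0,0.0,-0.0007,0.0019,0.0,1.0],[0.0,0.0,0.0,-0.0007,0.0019,0.0,1.0],[0.0,0.0,0.0,-0.0008,0.0018,0.0,1.0],[0.0,0.0,0.0,-0.0008,0.0018,0.0,1.0],[0.0,0.0,0.0,-0.0009,0.0018,0.0,1.0],[0.0,0.0,0.0,-0.0009,0.0018,0.0,1.0],[0.0,0.0,0.0,-0.001,0.0017,0.0,1.0]]
```

Total is about 732°. The stop is near, so I'll use 2 mm rows.

>>> send_rows(
  steps=[
    [0,0,0,-0.001,0.002,0,1],
    [0,0,0,-0.001,0.002,0,1],
    [0,0,0,-0.001,0.002,0,1],
    [0,0,0,-0.0005,0.002,0,1],
    [0,0,0,-0.0005,0.002,0,1],
    [0,0,0,-0.001,0.002,0,1],
    [0,0,0,-0.001,0.002,0,1],
    [0,0,0,-0.001,0.002,0,1],
    [0,0,0,-0.001,0.002,0,1],
    [0,0,0,-0.001,0.0015,0,1],
  ],
)

```text
time: 30.65
ee_pos: [0.5716, 0.0549, 0.1367]
eef_rot: [0.917, 0.4, 0.001, -0.002]
ft_force: [1.3, 2.1, 3.8]
width: 0.0211
```

```bash
python3 w.py .002 10 .9 
```

```text
t 30.65 p [0.5716 0.0549 0.1367] a 47.14 tilt 0.24 F [1.3 2.1 3.8] w 0.0211
r 0.0711 th 14.8 Ftan -1.7 Frad 1.8 fix turn [-0.12 -0.21  0.14] dz -0.0003
[[0.0,0.0,0.0,-0.0014,0.0015,0.0,1.0],[0.0,0.0,0.0,-0.0014,0.0014,0.0,1.0],[0.0,0.0,0.0,-0.0015,0.0014,0.0,1.0],[0.0,0.0,0.0,-0.0013,0.0016,0.0,1.0],[0.0,0.0,0.0,-0.0013,0.0015,0.0,1.0],[0.0,0.0,0.0,-0.0013,0.0015,0.0,1.0],[0.0,0.0,0.0,-0.0014,0.0014,0.0,1.0],[0.0,0.0,0.0,-0.0014,0.0014,0.0,1.0],[0.0,0.0,0.0,-0.0015,0.0014,0.0,1.0],[0.0,0.0,0.0,-0.0015,0.0013,0.0,1.0]]
```

>>> send_rows(
  steps=[
    [0,0,0,-0.0015,0.0015,0,1],
    [0,0,0,-0.0015,0.0015,0,1],
    [0,0,0,-0.0015,0.0015,0,1],
    [0,0,0,-0.0015,0.0015,0,1],
    [0,0,0,-0.0015,0.0015,0,1],
    [0,0,0,-0.0015,0.0015,0,1],
    [0,0,0,-0.0015,0.0015,0,1],
    [0,0,0,-0.0015,0.0015,0,1],
    [0,0,0,-0.0015,0.0015,0,1],
    [0,0,0,-0.0015,0.0015,0,1],
  ],
)

```text
time: 31.65
ee_pos: [0.5731, 0.0431, 0.1374]
eef_rot: [0.915, 0.404, 0.005, -0.007]
ft_force: [1.9, 8.5, 3.2]
width: 0.0214
```

```bash
python3 w.py .002 10 .9 
```

```text
t 31.65 p [0.5731 0.0431 0.1374] a 47.63 tilt 0.98 F [1.9 8.5 3.2] w 0.0214
r 0.0704 th 5.1 Ftan -8.3 Frad 2.7 fix turn [-0.54 -0.82  0.63] dz 0.0004
[[0.0,0.0,0.0,-0.0015,0.0013,0.0,1.0],[0.0,0.0,0.0,-0.0015,0.0013,0.0,1.0],[0.0,0.0,0.0,-0.0016,0.0013,0.0,1.0],[0.0,0.0,0.0,-0.0015,0.0013,0.0,1.0],[0.0,0.0,0.0,-0.0015,0.0013,0.0,1.0],[0.0,0.0,0.0,-0.0016,0.0012,0.0,1.0],[0.0,0.0,0.0,-0.0016,0.0012,0.0,1.0],[0.0,0.0,0.0,-0.0016,0.0011,0.0,1.0],[0.0,0.0,0.0,-0.0017,0.0011,0.0,1.0],[0.0,0.0,0.0,-0.0017,0.001,0.0,1.0]]
```

The tangential force rose to 8 N and motion stopped at about 760° total. That is the stop. I'll relax and release.

>>> send_rows(
  steps=[
    [0,0,0,0,0,0,1],
    [0,0,0,0,0,0,1],
    [0,0,0,0,0,0,1],
    [0,0,0,0,0,0,0.4],
    [0,0,0,0,0,0,0],
    [0,0,0,0,0,0,-1],
    [0,0,0,0,0,0,-1],
    [0,0,0,0,0,0,-1],
    [0,0,0,0,0,0,-1],
    [0,0,0,0,0,0,-1],
  ],
)

```text
time: 32.65
ee_pos: [0.5698, 0.0409, 0.1347]
eef_rot: [0.915, 0.403, 0.001, -0.007]
ft_force: [0.3, 0.6, 0.3]
width: 0.0662
```

```bash
python3 w.py .002 1 
```

```text
t 32.65 p [0.5698 0.0409 0.1347] a 47.56 tilt 0.86 F [0.3 0.6 0.3] w 0.0662
r 0.0671 th 3.5 Ftan -0.6 Frad 0.4 fix turn [-0.76 -0.41  0.56] dz -0.0023
[[0.0,0.0,0.0,-0.0007,0.0021,0.0,1.0]]
```

>>> send_rows(
  steps=[
    [-0.7,-0.4,0.5,0,0,-0.003,-1],
    [0,0,0,0,0,-0.01,-1],
    [0,0,0,0,0,-0.02,-1],
    [0,0,0,0,0,-0.02,-1],
    [0,0,0,0,0,-0.02,-1],
    [0,0,0,0,0,-0.02,-1],
    [0,0,0,0,0,-0.02,-1],
    [0,0,0,0,0,-0.02,-1],
    [0,0,0,0,0,-0.01,-1],
    [0,0,0,0,0,0,-1],
  ],
)

```text
time: 33.65
ee_pos: [0.5697, 0.0413, 0.2899]
eef_rot: [0.917, 0.399, 0.002, 0.001]
ft_force: [0.0, 0.1, 0.1]
width: 0.0872
```

>>> send_rows(
  steps=[
    [0,0,0,-0.02,-0.02,0,-1],
    [0,0,0,-0.02,-0.03,0,-1],
    [0,0,0,-0.02,-0.03,0,-1],
    [0,0,0,-0.02,-0.03,0,-1],
    [0,0,0,-0.02,-0.03,0,-1],
    [0,0,0,-0.01,-0.03,0,-1],
    [0,0,0,0,-0.03,0,-1],
    [0,0,0,0,-0.03,0,-1],
    [0,0,0,0,-0.03,0,-1],
    [0,0,0,0,0,0,-1],
  ],
)

```text
time: 34.65
ee_pos: [0.2915, 0.1393, 0.2801]
eef_rot: [0.917, 0.399, -0.003, 0.003]
ft_force: [0.5, -1.0, -0.9]
width: 0.0875
```

```bash
python3 - <<'E'
from h import *
st()
c=np.array([.5,.036]);yd=np.array([np.cos(np.radians(68.7)),np.sin(np.radians(68.7))]);xd=np.array([yd[1],-yd[0]])
for n in("side","top"):
    p,d=camera(n); cv2.imwrite(f"pics/{n}10.png",p); np.save(f"pics/{n}10.npy",d)
    C=cloud(n,d); q=C[...,:2]-c; a=q@yd; b=q@xd
    m=(abs(a-.148)<.055)&(abs(b)<.055)&(C[...,2]>.02)&(C[...,2]<.085); print(n,m.sum(),np.percentile(C[m][:,2],[10,30,50,70,90]).round(4))
    m=(abs(a+.05)<.01)&(abs(b)<.07)&(C[...,2]>.02)&(C[...,2]<.085); print(" deck",m.sum(),np.percentile(C[m][:,2],[10,50,90]).round(4))
    hsv=cv2.cvtColor(p,cv2.COLOR_BGR2HSV)
    m=(np.hypot(*(np.moveaxis(q,-1,0)))<.018)&(C[...,2]>.09)&(C[...,2]<.13)&(hsv[...,2]<100); print(" hub",m.sum(),np.percentile(C[m][:,2],[10,50,90]).round(4))
p=cv2.imread("pics/side10.png");q=cv2.imread("pics/top10.png")
cv2.imwrite("pics/v10.png",np.hstack([cv2.resize(p[110:270,250:410],(400,400),interpolation=cv2.INTER_CUBIC),cv2.resize(q[110:270,220:380],(400,400),interpolation=cv2.INTER_CUBIC)]))
E
```

```text
t 34.65 p [0.2915 0.1393 0.2801] a 47.02 tilt 0.47 F [ 0.5 -1.  -0.9] w 0.0875
side 655 [0.067  0.069  0.0705 0.0719 0.0742]
 deck 237 [0.0487 0.0696 0.0729]
 hub 83 [0.1025 0.1135 0.1174]
top 989 [0.067  0.069  0.0704 0.072  0.0741]
 deck 237 [0.0667 0.0703 0.074 ]
 hub 93 [0.1105 0.1142 0.1178]
```

View pics/v10.png

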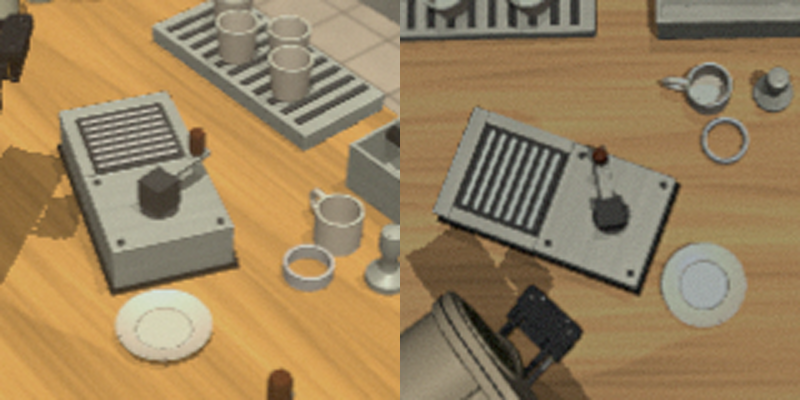

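>>> send_rows(
  steps=[
    [0,0,0,0,0,0,-1],
    [0,0,0,0,0,0,-1],
    [0,0,0,0,0,0,-1],
    [0,0,0,0,0,0,-1],
    [0,0,0,0,0,0,-1],
    [0,0,0,0,0,0,-1],
    [0,0,0,0,0,0,-1],
    [0,0,0,0,0,0,-1],
    [0,0,0,0,0,0,-1],
    [0,0,0,0,0,0,-1],
  ],
)

```text
time: 35.75
ee_pos: [0.2955, 0.1351, 0.2794]
eef_rot: [0.919, 0.395, -0.003, 0.003]
ft_force: [0.8, 1.3, 0.4]
width: 0.0872
```

```bash
python3 -c "
from bench import *
print(close_job())"
```

```text
the job is handed in; nothing more can be done
None
```

The cup rest is up at its top stop and the crank is sitting fully home on the shaft. I let go, moved the arm clear and handed the job in at about 36 s.

- **Fitting:** I took the 40 mm high crank; the other two have hubs 53 mm high. It dropped onto the shaft on the first try, with no push-back felt.
- **Winding:** I turned it about 760° clockwise by the knob. It stopped dead with about 8 N against the hand, under the 20 N strain limit.
- **Last checks:** By camera depth the rest is at 70.5 mm and the deck at about 70 mm. The hub top is at 114 mm, which is right for fully home.
- **Not measured:** I didn't measure whether the other items moved. The arm felt no contact with them, and the ones in the last pictures looked undisturbed.
- **Small disagreement:** The two cameras differed by about 2.5 mm on absolute positions, so I used their average. It didn't affect the fit.

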